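# Bolt down the stage plate and line up the specimens

### The job

The carrier plate on the microscope's stage base has swung out of line with its bolt holes. Push the tapered drift fully home in one of the two bolt holes to lever plate and base into line, push a bolt home in the other hole while the drift is still in, then swap the drift for the second bolt and stand the drift back upright in its block. Also set every resin specimen disc on the plate with its flat lying against the working face of the alignment bar, and leave the other things on the bench alone.

Things in the scene. Friction and masses are not known exactly. Their poses are not given: they have to be found in the camera images.
- stage_base: Fixed base of the microscope's specimen stage: a grey bridge casting standing on the bench, 170 mm along its x, 270 mm along its y, top face 62 mm above the bench; the top is a 22 mm slab (hollow below it, 40 mm free above the bench). A light drive-motor box (top 50 mm above the bench) sticks out 52 mm beyond its +x side. Origin: centre of its footprint at bench height, z up. The bolt holes are near its -x edge.
- base_hole_a (a point): centre of bolt hole a in the fixed base, at the base's top face (62 mm above the bench); 15.5 mm bore straight down through the 22 mm slab. It lies at x -65 mm, y +110 mm from the base's origin.
- base_hole_b (a point): centre of bolt hole b in the fixed base, as hole a but at y -110 mm.
- stage_plate: Bare aluminium carrier plate lying on the base, 170 x 280 x 12 mm, top face 74 mm above the bench. It can only swing flat about a dowel near its +x edge, by hand force of about 2 N at the bolt holes, and stays where it is left. At the start it is turned by about 2 degrees, so that its two bolt holes stand 5 to 8 mm off those in the base. Origin: the dowel, at the plate's underside; x points away from the bolt holes, y along the bar.
- plate_hole_a (a point): centre of bolt hole a in the plate, at the plate's top face; 15.5 mm bore through the 12 mm plate. In line when it is straight above point base_hole_a.
- plate_hole_b (a point): centre of bolt hole b in the plate, as hole a, above base_hole_b.
- bar_face (a point): Middle of the foot of the alignment bar's working face, at the plate's top face; turns with the plate. The bar is a steel strip fixed on the plate, 230 mm long along y, 10 mm high, 8 mm thick; its working face looks along -x of this frame, towards the bolt holes. Once the bolts are in, 95 mm of free plate lies between it and the bolt heads.
- tool_block: Fixed white block, 190 x 60 mm, 70 mm high, with three equal 16.5 mm holes right through in a row along its x; holds the drift and the two bolts upright. Origin: centre of its underside.
- block_hole_1 (a point): Mouth of hole 1 of the tool block, at the block's top, -65 mm along its x.
- block_hole_2 (a point): Mouth of hole 2 of the tool block, at the block's top, 0 mm along its x.
- block_hole_3 (a point): Mouth of hole 3 of the tool block, at the block's top, 65 mm along its x.
- drift: Tapered steel drift, 137 mm long, standing upright in the tool block at the start. Origin: the middle of the underside of its collar, z up along the handle. Below the origin: 23 mm of straight 14.8 mm shank, then a 42 mm taper to a 4 mm tip, which is 65 mm below the origin. Above it: a collar 30 mm across and 6 mm thick, then a round handle 24 mm across up to 72 mm. 0.25 kg.
- bolt_1: Push-in stage bolt of plain steel, 64 mm long, standing upright in the tool block at the start. Origin: the middle of the underside of its head, z up. Head above it: knurled, 30 mm across, 22 mm high. Below it: a plain 13.5 mm shank 42 mm long with a slight bevel at its foot; no thread, it needs no turning. 0.14 kg. The two bolts are alike.
- bolt_2: Push-in stage bolt of plain steel, 64 mm long, standing upright in the tool block at the start. Origin: the middle of the underside of its head, z up. Head above it: knurled, 30 mm across, 22 mm high. Below it: a plain 13.5 mm shank 42 mm long with a slight bevel at its foot; no thread, it needs no turning. 0.14 kg. The two bolts are alike.
- puck_1: Resin-mounted specimen: a brown disc 50 mm across and 22 mm thick, lying on the bench on a white sheet, with one flat ground on its edge (30 mm long, 20 mm from the disc's centre) and a steel coupon showing in its top. Origin: centre of the round, at the underside; z up; x points from the centre square to the flat. 0.05 to 0.1 kg. Two or all three of the three are there.
- puck_2: Resin-mounted specimen: a brown disc 50 mm across and 22 mm thick, lying on the bench on a white sheet, with one flat ground on its edge (30 mm long, 20 mm from the disc's centre) and a steel coupon showing in its top. Origin: centre of the round, at the underside; z up; x points from the centre square to the flat. 0.05 to 0.1 kg. Two or all three of the three are there.
- puck_3: Resin-mounted specimen: a brown disc 50 mm across and 22 mm thick, lying on the bench on a white sheet, with one flat ground on its edge (30 mm long, 20 mm from the disc's centre) and a steel coupon showing in its top. Origin: centre of the round, at the underside; z up; x points from the centre square to the flat. 0.05 to 0.1 kg. Two or all three of the three are there.
- slide_box: Bystander, to be left alone: closed grey slide box, 85 x 210 x 34 mm. Origin: centre of the underside.
- oil_bottle: Bystander, to be left alone: amber bottle with a black cap, 54 mm across, 105 mm tall. Origin: centre of the underside.
- petri_dishes: Bystander, to be left alone: stack of three clear lidded dishes, 93 mm across, 41 mm tall, one piece. Origin: centre of the underside.
- glove_box: Bystander, to be left alone: white glove carton with a blue band, 235 x 120 x 75 mm. Origin: centre of the underside.
- beaker: Bystander, to be left alone: open glass beaker, 72 mm across, 90 mm tall. Origin: centre of the underside.
- tissue_pack: Bystander, to be left alone: flat pack of lens tissue, 120 x 80 x 28 mm. Origin: centre of the underside.
- jar: Bystander, to be left alone: white screw-top jar, 60 mm across, 60 mm tall. Origin: centre of the underside.
Mind the look-alikes: they are no part of the job. There is more than one size of the drift; the job needs the smallest.

How it is judged:
By the outcome, as a careful person would: the job done as asked, in the order asked, and still so for the second after the job is handed in, with the robot touching nothing.
Of puck_1, puck_2, puck_3 only 2 to 3 are there at a start; the rules pass over those that are not, and their reading is None.
At some moment in a run one of puck_1, puck_2, puck_3 may be knocked a few centimetres aside while the robot is not near it.
It also fails if it takes over 210 s, if anything falls off the work surface, if the arm or the gripper's body presses on something with over 40 N, if the wrist force passes 120 N, or if a joint passes its speed limit or range.

### The arm

A 6-joint arm with a two-finger parallel gripper is mounted at the origin on the work surface. World frame = base frame: x ahead of the robot, y to its left, z up, the work surface at z = 0. Lengths are in m, angles in rad, forces in N, time in s.
With the tool pointing down it reaches from about 0.375 to 0.9 m from the base axis. Payload 3.1 kg.
Tool frame: the origin (TCP) lies midway between the tips of the shut fingers; the grasp point (between the pads) lies 19 mm behind it; x points along the fingers, z is the direction in which the jaws open and shut, and the axes are right-handed (so a half turn about x gives the same grasp; the last joint's range is limited). The gripper opens to 87 mm and grips with 3 to 60 N. Pads are 19 mm wide; open, the fingers measure 117 mm over their backs; the gripper's body (75 mm by 190 mm) begins 51 mm behind the grasp point.
Start: joints at [1.028, 0.527, 1.433, -0, 1.181, -0.178], TCP at [0.223, 0.584, 0.223] pointing down, gripper open.
Joint ranges: [-3.08, 3.08], [-0.75, 2.2], [0.22, 2.44], [-1.43, 4.57], [0, 2.65], [-2.85, 2.85]. Speed limits (rad/s): [2.79, 2.79, 3.14, 3.14, 3.14, 3.14].

### API

Orientations are given as a unit quaternion [x, y, z, w].
In Python, from rig import robot, optics, workorder gives the robot as it stands.
- The arm moves only by the tool arm_command, never from a script. Its argument "plan" is a list of rows, each a list of 7 numbers: the shift along the tool's x, y, z in cm, then the turn, a rotation vector about the tool's x, y, z in rad, then the finger opening in cm, from 0 to 8.7. In form: [[x, y, z, ax, ay, az, gripper], ...]. A call has 1 to 12 rows; each row shifts and turns the pose as measured when the row begins, along the tool's axes as they then stand; what a row does not reach is not made up. A row lasts 1/8 s, in which the tool goes at most 62.5 mm and 10.7 degrees, less where a joint would pass 70% of its speed; a pose out of reach is approached as far as the arm can. A call with a gripper value outside its range is refused whole. The fingers move at their own pace and stop on an object; "grip_force" is the grip in N (left out, the last holds). Time passes only in rows, so rows that do not move let the fingers close. It gives the time, the measured TCP pose, the force and the opening at its end, in the units of the state.
- robot.get_obs(): the state, without advancing time (a new reading comes with each control period).
- optics.camera(name): name is "side" or "top" or "wrist"; returns (picture, depth): 400x640x3 uint8, blue, green, red; 400x640 float32, m along the optical axis (not along the pixel's ray), 0 where there is no reading.
- optics.camera_info(name): a dict with "mtx" (3x3 intrinsics, pixels), "k1" (the pictures are not rectified: a ray, as slopes to the right and down, at radius r is drawn at 1 + k1 r^2 times it, then the intrinsics apply), "position" and "rotation" of the camera in the world; the wrist camera has in their place "tool_from_camera" (4x4, takes a point from camera to tool coordinates, whose origin is the TCP and whose axes are the tool frame's). Camera axes: x right, y down, z forward; pixel columns grow to the right and rows downward; lengths in m; the calibration is good to about 2 mm. A picture is of the moment at which its call begins: read the wrist's pose just before it. camera_info takes no time and is no camera call.
- workorder.hand_in(): hands the job in, once; it reports no verdict.
The state is a dict: "time": time; "q": joint angles; "joint_velocities": joint speeds; "joint_torque": joint torques, N m; "position": TCP position; "tool_rot": TCP orientation; "ft_force": force on the tool from outside, world axes, zero at the start; "moment": the same for the moment, N m; "grip_width": finger opening in m.
Only numpy, scipy, OpenCV 4.12 (cv2) and the standard library are available. Lean on these libraries where they do the work, as an engineer would, in place of code of your own. Each camera call takes 0.05 s, during which the arm holds its last target. There are 200 camera calls.

## Working session

There is one attempt and no reset: what is moved stays moved. The work goes in short steps, Python scripts to look and compute and a tool call to move; the robot and the scene stay as the last step left them, time stands still between calls to the robot, and variables do not carry over. Pictures are saved under pics/ and viewed, about 12 in all and at most 16, crops included, and the job is handed in when it is done.

Besides the shell and the picture viewer there is one more tool, called after "Call:" as name([rows], argument=value, ...), one row to a line, values as JSON. arm_command: Moves the arm, as the interface text tells. Its arguments: {"type":"object","properties":{"plan":{"type":"array"},"grip_force":{"type":"number"}},"required":["plan"]}

```bash
ls; mkdir -p pics
cat > h.py <<'E'
import numpy as np, cv2
from scipy.spatial.transform import Rotation as R
from rig import robot, optics, workorder
def cam(name):
    o=robot.get_obs(); p,d=optics.camera(name); i=optics.camera_info(name)
    if name=='wrist':
        T=np.eye(4);T[:3,:3]=R.from_quat(o['tool_rot']).as_matrix();T[:3,3]=o['position']
        T=T@np.array(i['tool_from_camera'])
    else:
        T=np.eye(4); r=np.array(i['rotation'])
        T[:3,:3]=r if r.shape==(3,3) else R.from_quat(r).as_matrix(); T[:3,3]=i['position']
    return p,d,(np.array(i['mtx']),i['k1'],T)
def rays(uv,c):
    K,k1,T=c; uv=np.asarray(uv,float).reshape(-1,1,2)
    n=cv2.undistortPoints(uv,K,np.array([k1,0,0,0,0.])).reshape(-1,2)
    return np.c_[n,np.ones(len(n))]
def onplane(uv,c,z):
    d=rays(uv,c)@c[2][:3,:3].T; o=c[2][:3,3]
    return o+d*((z-o[2])/d[:,2])[:,None]
def pts(uv,dep,c):
    return (rays(uv,c)*np.asarray(dep).reshape(-1,1))@c[2][:3,:3].T+c[2][:3,3]
def proj(P,c):
    K,k1,T=c; q=(np.asarray(P,float).reshape(-1,3)-T[:3,3])@T[:3,:3]
    return cv2.projectPoints(q,np.zeros(3),np.zeros(3),K,np.array([k1,0,0,0,0.]))[0].reshape(-1,2)
E
python3 - <<'E'
from h import *
o=robot.get_obs(); print({k:np.round(v,3) for k,v in o.items()})
for n in ['top','side','wrist']:
    p,d,c=cam(n); cv2.imwrite(f'pics/a_{n}.png',p); np.savez(f'pics/a_{n}.npz',d=d,p=p,K=c[0],k1=c[1],T=c[2]); print(n,c[0].round(1).tolist(),c[1],c[2].round(3).tolist())
E
```

```text
pics
{'time': np.float64(0.0), 'q': array([ 1.027,  0.528,  1.434,  0.   ,  1.181, -0.178]), 'joint_velocities': array([ 0.001, -0.001,  0.   ,  0.001,  0.001, -0.001]), 'joint_torque': array([  0.   , -44.003, -17.659,   0.063,   0.058,  -0.   ]), 'position': array([0.223, 0.583, 0.222]), 'tool_rot': array([-0.401,  0.583,  0.401,  0.582]), 'ft_force': array([-0.13 , -0.418, -0.053]), 'moment': array([ 0.014,  0.004, -0.001]), 'grip_width': np.float64(0.087)}
top [[468.1, 0.0, 314.1], [0.0, 468.1, 186.9], [0.0, 0.0, 1.0]] -0.0862639644433757 [[0.028, -0.98, 0.195, 0.325], [-0.999, -0.025, 0.021, -0.021], [-0.015, -0.195, -0.981, 1.505], [0.0, 0.0, 0.0, 1.0]]
side [[464.8, 0.0, 319.3], [0.0, 464.8, 192.7], [0.0, 0.0, 1.0]] -0.02948835589282871 [[0.952, -0.208, 0.223, 0.271], [-0.305, -0.648, 0.698, -0.991], [-0.001, -0.733, -0.681, 1.073], [0.0, 0.0, 0.0, 1.0]]
wrist [[309.7, 0.0, 322.5], [0.0, 309.7, 200.0], [0.0, 0.0, 1.0]] -0.035497156521871534 [[0.356, 0.896, 0.267, 0.15], [0.935, -0.34, -0.105, 0.612], [-0.003, 0.287, -0.958, 0.383], [0.0, 0.0, 0.0, 1.0]]
```

View pics/a_top.png

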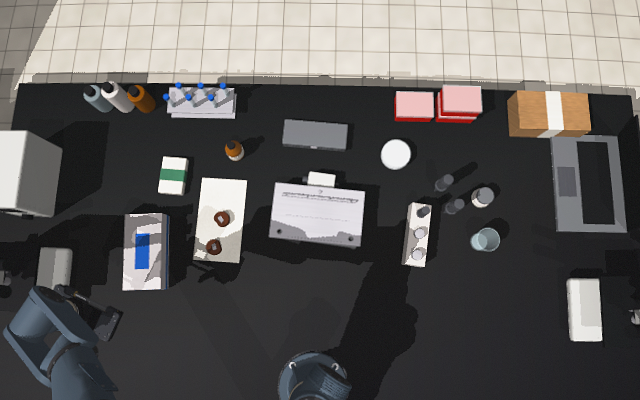

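View pics/a_side.png

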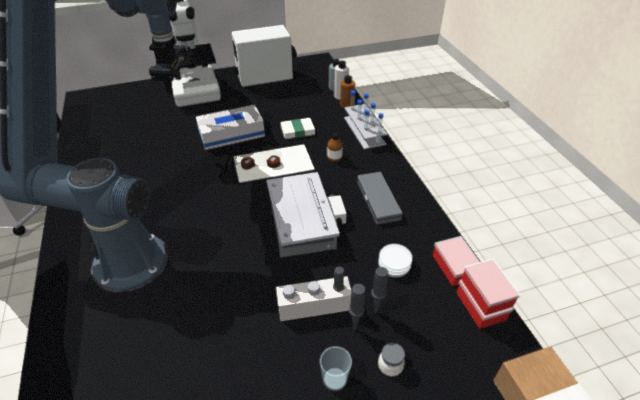

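Top view: two pucks at about (222,218) and (213,246) on the sheet. The plate is at (318,212), with the block at (417,235) holding the drift in the upper hole and bolts at (419,234) and (418,253). Two look-alike drifts stand outside it. Next, a zoomed crop.

Run:
```python
from h import *
p=cv2.imread('pics/a_top.png')[165:285,185:445]
cv2.imwrite('pics/a_crop.png',cv2.resize(p,None,fx=3,fy=3,interpolation=cv2.INTER_CUBIC))
z=np.load('pics/a_top.npz'); c=(z['K'],float(z['k1']),z['T']); d=z['d']
for n,u,v,h in [('holeL',279,232,.074),('holeR',350,239,.074),('drift',423,211,.142),('b2',419,233,.092),('b1',418,253,.092),('pk1',222,218,.022),('pk2',213,246,.022),('bigA',443,183,.15),('bigB',455,205,.15),('jar',484,195,.06)]:
    print(n,onplane([[u,v]],c,h).round(3), pts([[u,v]],d[v,u],c).round(3))
```

```text
holeL [[0.465 0.112 0.074]] [[0.467 0.113 0.063]]
holeR [[ 0.45  -0.105  0.074]] [[ 0.456 -0.11  -0.002]]
drift [[ 0.531 -0.315  0.142]] [[ 0.532 -0.315  0.14 ]]
b2 [[ 0.471 -0.313  0.092]] [[ 0.472 -0.313  0.091]]
b1 [[ 0.411 -0.309  0.092]] [[ 0.411 -0.308  0.096]]
pk1 [[0.51  0.303 0.022]] [[0.51  0.301 0.028]]
pk2 [[0.42  0.326 0.022]] [[0.42  0.326 0.02 ]]
bigA [[ 0.615 -0.374  0.15 ]] [[ 0.614 -0.372  0.158]]
bigB [[ 0.55  -0.408  0.15 ]] [[ 0.545 -0.399  0.183]]
jar [[ 0.599 -0.528  0.06 ]] [[ 0.599 -0.527  0.063]]
```

View pics/a_crop.png

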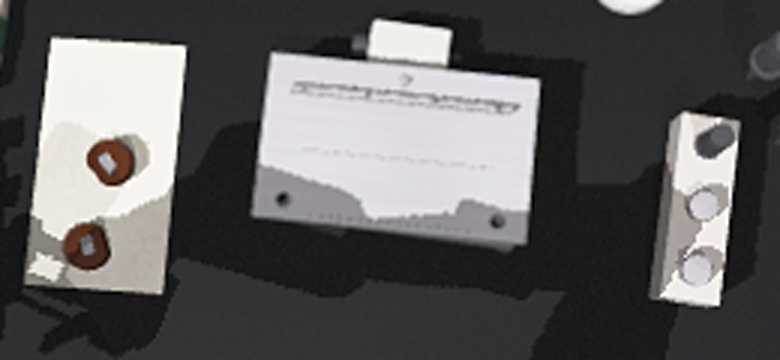

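The crop shows plate holes at crop (283,199) and (497,221), the bar along the top, and only two pucks. The third drift-like item stands in the block. Next I'll write a planner helper, check the look-alikes' heights, and get a view from above.

```bash
cat >> h.py <<'E'
def down(jaw):  # tool orientation pointing down with jaw axis at angle jaw (rad) in world xy
    z=np.array([np.cos(jaw),np.sin(jaw),0]);x=np.array([0,0,-1.]);return np.c_[x,np.cross(z,x),z]
def rows(wps,start=None):
    """wps: list of (pos, jaw angle, grip cm, min rows). prints rows"""
    o=robot.get_obs() if start is None else None
    p,M=(np.array(o['position']),R.from_quat(o['tool_rot']).as_matrix()) if start is None else (np.array(start[0]),down(start[1]))
    out=[]
    for pos,jaw,g,mn in wps:
        rv=R.from_matrix(M.T@down(jaw)).as_rotvec()
        dp=np.array(pos)-p
        n=max(mn,int(np.ceil(np.linalg.norm(dp)/.055)),int(np.ceil(np.linalg.norm(rv)/.16)))
        st=R.from_rotvec(rv/n).as_matrix()
        for k in range(n):
            s=M.T@(dp/n)*100
            out.append([round(float(a),2) for a in s]+[round(float(a),3) for a in rv/n]+[g]); M=M@st; p=p+dp/n
        M=down(jaw);p=np.array(pos)
    print(len(out)); 
    for i in range(0,len(out),12): print(str(out[i:i+12]).replace(' ',''))
def obs():
    o=robot.get_obs(); M=R.from_quat(o['tool_rot']).as_matrix()
    print('t%.1f'%o['time'],'pos',np.round(o['position'],4),'jaw %.1f'%np.degrees(np.arctan2(M[1,2],M[0,2])),'xaxis',M[:,0].round(3),'F',np.round(o['ft_force'],1),'grip %.4f'%o['grip_width'],'q',np.round(o['q'],2))
E
python3 - <<'E'
from h import *
z=np.load('pics/a_top.npz'); c=(z['K'],float(z['k1']),z['T']); d=z['d']
v,u=np.mgrid[160:260,400:480]; P=pts(np.c_[u.ravel(),v.ravel()],d[160:260,400:480].ravel(),c)
for n,x,y in [('A',.62,-.375),('B',.55,-.40),('dr',.531,-.315)]:
    m=(np.hypot(P[:,0]-x,P[:,1]-y)<.04)&(P[:,2]>.1); print(n,P[m][:,2].max() if m.any() else None,P[m].mean(0))
obs(); print(np.array(optics.camera_info('wrist')['tool_from_camera']).round(3))
rows([((.40,.0,.30),0,8.7,1),((.40,-.26,.30),0,8.7,1)])
rows([((.40,.0,.30),np.pi,8.7,1),((.40,-.26,.30),np.pi,8.7,1)])
E
```

```text
A 0.18445617599798747 [ 0.61884723 -0.37834438  0.15766489]
B 0.18439963702929973 [ 0.54863368 -0.40699751  0.16083994]
dr 0.15043215548515776 [ 0.53439332 -0.3194811   0.1343224 ]
t0.1 pos [0.2226 0.5834 0.2218] jaw 69.1 xaxis [-0.001 -0.001 -1.   ] F [-0.6 -0.4 -0.3] grip 0.0870 q [ 1.03  0.53  1.43  0.    1.18 -0.18]
[[ 0.001 -0.287  0.958 -0.162]
 [ 0.001 -0.958 -0.287  0.078]
 [ 1.     0.001 -0.001  0.   ]
 [ 0.     0.     0.     1.   ]]
17
[[-0.65,-3.11,-4.02,0.101,-0.0,0.0,8.7],[-0.65,-3.5,-3.68,0.101,-0.0,0.0,8.7],[-0.65,-3.85,-3.31,0.101,-0.0,0.0,8.7],[-0.65,-4.17,-2.91,0.101,-0.0,0.0,8.7],[-0.65,-4.44,-2.48,0.101,-0.0,0.0,8.7],[-0.65,-4.66,-2.02,0.101,-0.0,0.0,8.7],[-0.65,-4.84,-1.54,0.101,-0.0,0.0,8.7],[-0.65,-4.97,-1.05,0.101,-0.0,0.0,8.7],[-0.65,-5.05,-0.54,0.101,-0.0,0.0,8.7],[-0.65,-5.08,-0.03,0.101,-0.0,0.0,8.7],[-0.65,-5.06,0.48,0.101,-0.0,0.0,8.7],[-0.65,-4.99,0.98,0.101,-0.0,0.0,8.7]]
[[0.0,-5.2,0.0,0.0,0.0,0.0,8.7],[0.0,-5.2,0.0,0.0,0.0,0.0,8.7],[0.0,-5.2,0.0,0.0,0.0,0.0,8.7],[0.0,-5.2,0.0,0.0,0.0,0.0,8.7],[0.0,-5.2,0.0,0.0,0.0,0.0,8.7]]
18
[[-0.6,-2.88,-3.71,-0.149,-0.0,-0.0,8.7],[-0.6,-2.29,-4.09,-0.149,-0.0,-0.0,8.7],[-0.6,-1.66,-4.39,-0.149,-0.0,-0.0,8.7],[-0.6,-0.99,-4.58,-0.149,-0.0,-0.0,8.7],[-0.6,-0.3,-4.68,-0.149,-0.0,-0.0,8.7],[-0.6,0.4,-4.67,-0.149,-0.0,-0.0,8.7],[-0.6,1.09,-4.56,-0.149,-0.0,-0.0,8.7],[-0.6,1.75,-4.35,-0.149,-0.0,-0.0,8.7],[-0.6,2.38,-4.04,-0.149,-0.0,-0.0,8.7],[-0.6,2.95,-3.65,-0.149,-0.0,-0.0,8.7],[-0.6,3.46,-3.17,-0.149,-0.0,-0.0,8.7],[-0.6,3.89,-2.62,-0.149,-0.0,-0.0,8.7]]
[[-0.6,4.24,-2.01,-0.149,-0.0,-0.0,8.7],[0.0,5.2,-0.0,0.0,0.0,0.0,8.7],[0.0,5.2,-0.0,0.0,0.0,0.0,8.7],[0.0,5.2,-0.0,0.0,0.0,0.0,8.7],[0.0,5.2,-0.0,0.0,0.0,0.0,8.7],[0.0,5.2,-0.0,0.0,0.0,0.0,8.7]]
```

View pics/a_wrist.png

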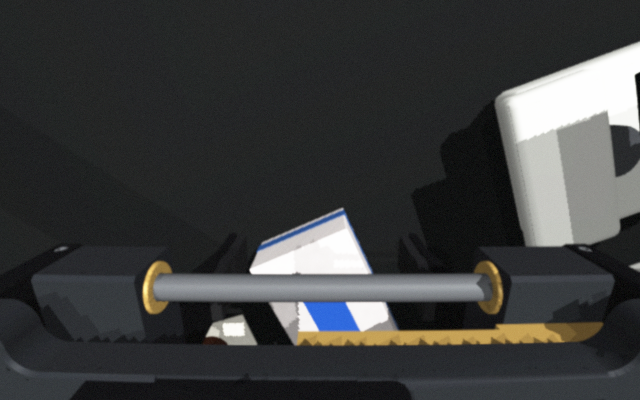

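Wrist view: the camera sits on the tool's +y side, with its image up being +y. The gripper body is wide along the jaw axis. I'll move to above the plate.

Call:
arm_command([
  [-0.65, -3.11, -4.02, 0.101, 0, 0, 8.7],
  [-0.65, -3.5, -3.68, 0.101, 0, 0, 8.7],
  [-0.65, -3.85, -3.31, 0.101, 0, 0, 8.7],
  [-0.65, -4.17, -2.91, 0.101, 0, 0, 8.7],
  [-0.65, -4.44, -2.48, 0.101, 0, 0, 8.7],
  [-0.65, -4.66, -2.02, 0.101, 0, 0, 8.7],
  [-0.65, -4.84, -1.54, 0.101, 0, 0, 8.7],
  [-0.65, -4.97, -1.05, 0.101, 0, 0, 8.7],
  [-0.65, -5.05, -0.54, 0.101, 0, 0, 8.7],
  [-0.65, -5.08, -0.03, 0.101, 0, 0, 8.7],
  [-0.65, -5.06, 0.48, 0.101, 0, 0, 8.7],
  [-0.65, -4.99, 0.98, 0.101, 0, 0, 8.7],
])

```text
time: 1.65
position: [0.3923, -0.0178, 0.3012]
tool_rot: [0.013, 0.706, -0.014, 0.708]
ft_force: [0.9, 0.8, -0.7]
grip_width: 0.087
```

Run:
```python
from h import *
obs(); rows([((.45,.0,.30),0,8.7,4)])
p,d,c=cam('wrist'); cv2.imwrite('pics/b.png',p)
```

```text
t1.6 pos [ 0.3923 -0.0178  0.3012] jaw -2.2 xaxis [ 0.002 -0.002 -1.   ] F [ 0.9  0.8 -0.7] grip 0.0870 q [-0.33  0.1   1.86 -0.    1.18 -0.29]
4
[[0.03,0.5,1.42,-0.01,0.001,0.001,8.7],[0.03,0.49,1.43,-0.01,0.001,0.001,8.7],[0.03,0.47,1.43,-0.01,0.001,0.001,8.7],[0.03,0.46,1.44,-0.01,0.001,0.001,8.7]]
```

Call:
arm_command([
  [0, 0.5, 2.0, -0.013, 0, 0, 8.7],
  [0, 0.5, 2.0, -0.013, 0, 0, 8.7],
  [0, 0.5, 2.0, -0.013, 0, 0, 8.7],
  [0, 0, 0, 0, 0, 0, 8.7],
])

```text
time: 2.2
position: [0.4574, -0.0135, 0.3022]
tool_rot: [0.001, 0.705, -0.007, 0.709]
ft_force: [-1.3, 0.4, -0.6]
grip_width: 0.0868
```

Run:
```python
from h import *
obs(); p,d,c=cam('wrist'); cv2.imwrite('pics/c.png',p); np.savez('pics/c.npz',d=d,K=c[0],k1=c[1],T=c[2])
rows([((.48,-.26,.30),0,8.7,5),((.48,-.26,.30),0,8.7,1)])
```

```text
t2.2 pos [ 0.4574 -0.0135  0.3022] jaw -0.6 xaxis [ 0.006 -0.009 -1.   ] F [-1.3  0.4 -0.6] grip 0.0868 q [-0.27  0.2   1.73 -0.01  1.21 -0.26]
6
[[0.09,-4.93,0.53,-0.002,0.001,0.002,8.7],[0.08,-4.93,0.52,-0.002,0.001,0.002,8.7],[0.07,-4.93,0.51,-0.002,0.001,0.002,8.7],[0.06,-4.93,0.5,-0.002,0.001,0.002,8.7],[0.05,-4.93,0.48,-0.002,0.001,0.002,8.7],[0.0,0.0,0.0,0.0,0.0,0.0,8.7]]
```

View pics/c.png

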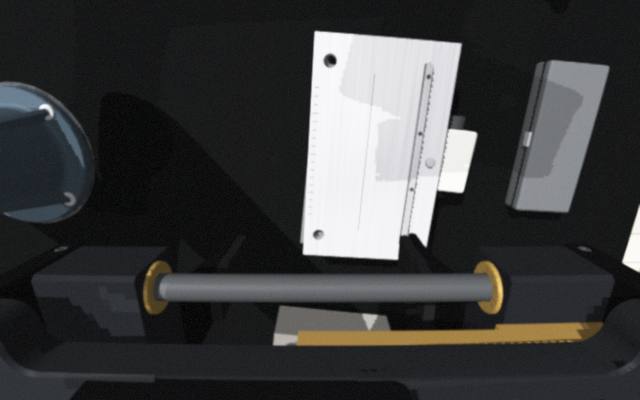

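Holes at (330,60) and (318,234), dowel at (430,162), motor box on the right. I'll take close-ups from straight above each hole.

Call:
arm_command([
  [4.1, 1.6, 0, 0, 0, 0, 8.7],
  [4.1, 1.6, 0, 0, 0, 0, 8.7],
  [4.1, 1.6, 0, 0, 0, 0, 8.7],
  [0, 0, 0, 0, 0, 0, 8.7],
])

```text
time: 2.75
position: [0.4543, 0.0342, 0.177]
tool_rot: [0.0, 0.705, -0.008, 0.709]
ft_force: [-0.1, -0.9, 0.2]
grip_width: 0.087
```

Run:
```python
from h import *
obs(); p,d,c=cam('wrist'); cv2.imwrite('pics/da.png',p); np.savez('pics/da.npz',d=d,K=c[0],k1=c[1],T=c[2])
```

```text
t2.8 pos [0.4543 0.0342 0.177 ] jaw -0.6 xaxis [ 0.004 -0.011 -1.   ] F [-0.1 -0.9  0.2] grip 0.0870 q [-0.16  0.37  1.9  -0.01  0.87 -0.14]
```

Call:
arm_command([
  [0, -4.4, 0, 0, 0, 0, 8.7],
  [0, -4.4, 0, 0, 0, 0, 8.7],
  [0, -4.4, 0, 0, 0, 0, 8.7],
  [0, -4.4, 0, 0, 0, 0, 8.7],
  [0, -4.4, 0, 0, 0, 0, 8.7],
  [0, 0, 0, 0, 0, 0, 8.7],
])

```text
time: 3.55
position: [0.4596, -0.2002, 0.196]
tool_rot: [-0.006, 0.696, -0.013, 0.718]
ft_force: [0.4, 0.6, 0.4]
grip_width: 0.0866
```

Run:
```python
from h import *
obs(); p,d,c=cam('wrist'); cv2.imwrite('pics/db.png',p); np.savez('pics/db.npz',d=d,K=c[0],k1=c[1],T=c[2])
a=cv2.imread('pics/da.png'); za=np.load('pics/da.npz');ca=(za['K'],float(za['k1']),za['T'])
z=np.load('pics/c.npz');c0=(z['K'],float(z['k1']),z['T'])
e=onplane([[330,60],[318,234],[430,162]],c0,.074); print(e.round(4))
ims=[]
for im,cc,P in [(a,ca,e[0]),(p,c,e[1])]:
    u,v=proj([P],cc)[0].round().astype(int); print(u,v)
    u0,v0=u-16,v-16; print('crop origin',u0,v0)
    g=cv2.resize(im[v0:v0+33,u0:u0+33],(396,396),interpolation=cv2.INTER_CUBIC)
    ims.append(np.clip(g.astype(float)*1.6,0,255).astype(np.uint8))
cv2.imwrite('pics/holes.png',np.hstack(ims))
```

```text
t3.5 pos [ 0.4596 -0.2002  0.196 ] jaw -0.6 xaxis [ 0.032 -0.027 -0.999] F [0.4 0.6 0.4] grip 0.0866 q [-0.63  0.38  1.8  -0.    0.92 -0.62]
[[ 0.4695  0.1164  0.074 ]
 [ 0.4525 -0.1021  0.074 ]
 [ 0.5967 -0.0046  0.074 ]]
339 102
crop origin 323 86
308 80
crop origin 292 64
```

View pics/holes.png

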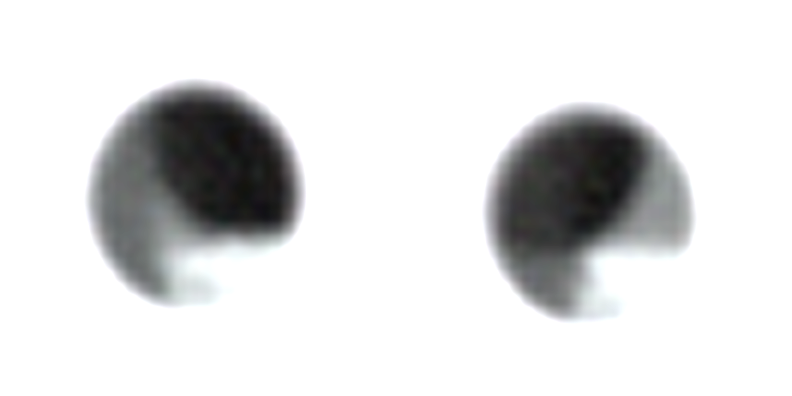

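In the base-vs-plate holes, base hole a lies toward (+x,+y) and base hole b toward (−x,+y), each about 6 mm off. Both lenses are wide enough for the tip. The next view is of the block.

Run:
```python
from h import *
for n,uv in [('da',[338.9,101.3]),('db',[307.6,81.1])]:
    z=np.load(f'pics/{n}.npz');c=(z['K'],float(z['k1']),z['T']); print(n,onplane([uv],c,.074).round(4))
rows([((.48,-.25,.28),0,8.7,3),((.48,-.25,.28),0,8.7,1)])
```

```text
da [[0.4698 0.1167 0.074 ]]
db [[ 0.4525 -0.1027  0.074 ]]
4
[[-2.74,-1.78,0.8,-0.003,0.01,0.008,8.7],[-2.76,-1.76,0.77,-0.003,0.01,0.008,8.7],[-2.79,-1.74,0.73,-0.003,0.01,0.008,8.7],[0.0,0.0,0.0,0.0,0.0,0.0,8.7]]
```

Call:
arm_command([
  [-2.8, -1.7, 0.7, -0.003, 0.01, 0.008, 8.7],
  [-2.8, -1.7, 0.7, -0.003, 0.01, 0.008, 8.7],
  [-2.8, -1.7, 0.7, -0.003, 0.01, 0.008, 8.7],
  [0, 0, 0, 0, 0, 0, 8.7],
])

```text
time: 4.1
position: [0.4765, -0.2448, 0.2876]
tool_rot: [-0.001, 0.707, 0.001, 0.707]
ft_force: [-0.5, 0.5, -0.3]
grip_width: 0.087
```

Run:
```python
from h import *
obs(); p,d,c=cam('wrist'); cv2.imwrite('pics/e.png',cv2.resize(p[60:270,200:480],None,fx=2.8,fy=2.8,interpolation=cv2.INTER_CUBIC)); cv2.imwrite('pics/e_full.png',p);np.savez('pics/e.npz',d=d,K=c[0],k1=c[1],T=c[2])
```

```text
t4.1 pos [ 0.4765 -0.2448  0.2876] jaw 0.2 xaxis [ 0.001  0.    -1.   ] F [-0.5  0.5 -0.3] grip 0.0870 q [-0.68  0.33  1.57  0.    1.23 -0.69]
```

View pics/e.png

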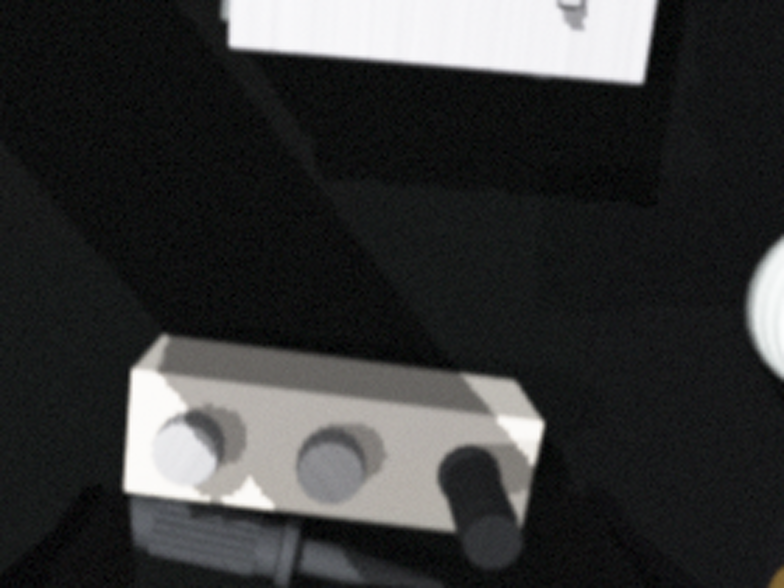

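Run:
```python
from h import *
z=np.load('pics/e.npz');c=(z['K'],float(z['k1']),z['T']);d=z['d']
def P(x,y): return [200+(x+.5)/2.8-.5,60+(y+.5)/2.8-.5]
for q in [(160,530),(240,545),(340,560),(420,578)]:
    u,v=np.round(P(*q)).astype(int); print(q,pts([[u,v]],d[v,u],c).round(3))
for n,q,h in [('b1',(187,450),.092),('b2',(332,467),.092),('drifttop',(491,542),.142),('driftcollar',(470,470),.142),('c1',(131,368),.07),('c2',(124,492),.07),('c3',(543,420),.07)]: print(n,onplane([P(*q)],c,h).round(4))
p=cv2.imread('pics/e_full.png'); cv2.imwrite('pics/e2.png',cv2.resize(p[200:330,180:500],None,fx=2.4,fy=2.4))
```

```text
(160, 530) [[ 0.381 -0.368  0.031]]
(240, 545) [[ 0.422 -0.375  0.032]]
(340, 560) [[ 0.476 -0.387  0.027]]
(420, 578) [[ 0.52  -0.398  0.026]]
b1 [[ 0.4088 -0.2995  0.092 ]]
b2 [[ 0.4725 -0.3072  0.092 ]]
drifttop [[ 0.5353 -0.3186  0.142 ]]
driftcollar [[ 0.5256 -0.2884  0.142 ]]
c1 [[ 0.381  -0.2682  0.07  ]]
c2 [[ 0.3736 -0.3291  0.07  ]]
c3 [[ 0.5696 -0.2923  0.07  ]]
```

View pics/e2.png

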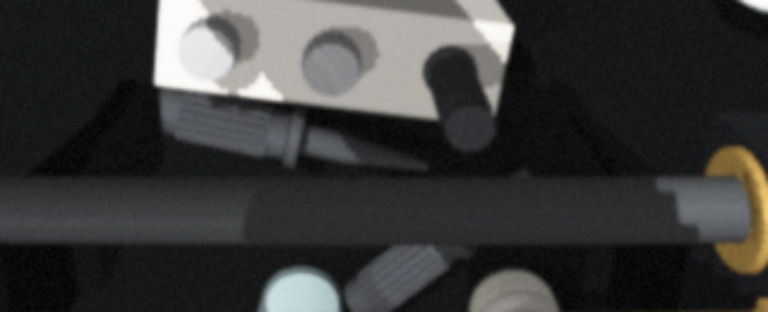

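A look-alike drift now seems to lie behind the block. I'll check against a fresh top picture.

Run:
```python
from h import *
p,d,c=cam('top'); cv2.imwrite('pics/f_full.png',p)
a=cv2.imread('pics/a_top.png'); s=cv2.imread('pics/a_side.png'); q,_,_=cam('side'); cv2.imwrite('pics/f_side.png',q)
f=lambda im,y,x:np.clip(cv2.resize(im[y:y+100,x:x+130],(390,300),interpolation=cv2.INTER_CUBIC).astype(float)*2,0,255).astype(np.uint8)
cv2.imwrite('pics/f.png',np.vstack([np.hstack([f(a,160,395),f(p,160,395)]),np.hstack([f(s,250,270),f(q,250,270)])]))
```

```text
(no output)
```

View pics/f.png

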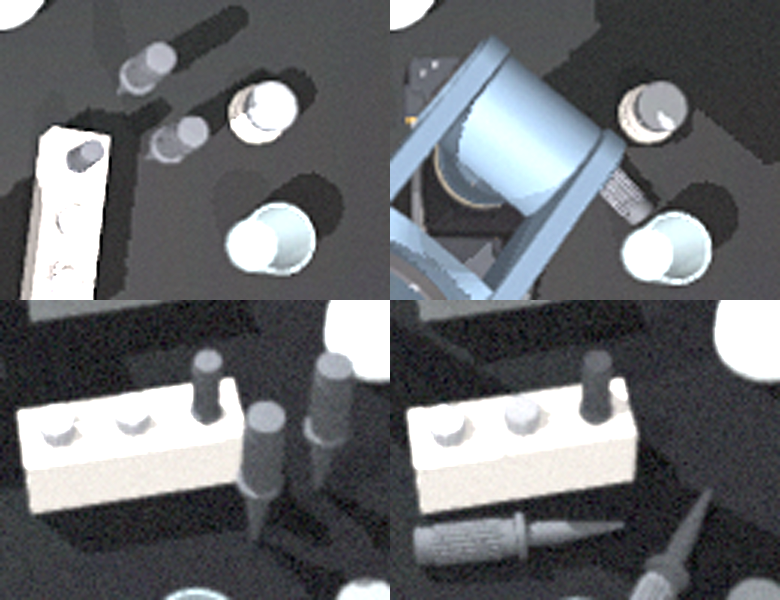

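The two look-alikes stood on their tips at the start and toppled by themselves; the arm was never near them, and they now lie beside the block. The block's drift and bolts are undisturbed, with the drift at about (0.5355, −0.317). Next is the grasp.

Run:
```python
from h import *
obs(); J=np.radians(-6.5)
rows([((.5355,-.317,.19),J,5.0,4),((.5355,-.317,.19),J,5,2)])
```

```text
t4.2 pos [ 0.4738 -0.242   0.2839] jaw 0.2 xaxis [-0.006  0.006 -1.   ] F [ 0.2 -0.5 -0.6] grip 0.0868 q [-0.68  0.33  1.58  0.    1.23 -0.69]
6
[[2.33,-1.9,1.55,0.029,-0.002,-0.001,5.0],[2.33,-1.85,1.6,0.029,-0.002,-0.001,5.0],[2.34,-1.8,1.65,0.029,-0.002,-0.001,5.0],[2.34,-1.74,1.7,0.029,-0.002,-0.001,5.0],[0.0,0.0,0.0,0.0,0.0,0.0,5],[0.0,0.0,0.0,0.0,0.0,0.0,5]]
```

Call:
arm_command([
  [2.33, -1.9, 1.55, 0.029, 0, 0, 5],
  [2.33, -1.85, 1.6, 0.029, 0, 0, 5],
  [2.34, -1.8, 1.65, 0.029, 0, 0, 5],
  [2.34, -1.75, 1.7, 0.029, 0, 0, 5],
  [0, 0, 0, 0, 0, 0, 5],
  [0, 0, 0, 0, 0, 0, 5],
])

```text
time: 5.0
position: [0.5301, -0.3073, 0.1801]
tool_rot: [0.045, 0.714, -0.032, 0.698]
ft_force: [0.1, -0.6, -0.4]
grip_width: 0.0502
```

Run:
```python
from h import *
obs(); J=np.radians(-6.5)
rows([((.5355,-.317,.1),J,5.0,4)])
```

```text
t5.0 pos [ 0.5301 -0.3073  0.1801] jaw -6.3 xaxis [-0.021  0.02  -1.   ] F [ 0.1 -0.6 -0.4] grip 0.0502 q [-0.71  0.57  1.48  0.    1.11 -0.6 ]
4
[[2.0,-0.26,0.21,0.001,-0.006,-0.004,5.0],[2.0,-0.25,0.19,0.001,-0.006,-0.004,5.0],[2.0,-0.24,0.18,0.001,-0.006,-0.004,5.0],[2.0,-0.23,0.17,0.001,-0.006,-0.004,5.0]]
```

Call:
arm_command([
  [0.2, -0.6, 0.35, 0, -0.01, -0.01, 5],
  [0.2, -0.6, 0.3, 0, -0.01, -0.01, 5],
  [0, 0, 0, 0, 0, 0, 5],
])

```text
time: 5.38
position: [0.535, -0.3192, 0.1778]
tool_rot: [0.036, 0.706, -0.04, 0.706]
ft_force: [-0.3, -0.4, -1.0]
grip_width: 0.0503
```

Run:
```python
from h import *
obs(); J=np.radians(-6.5)
rows([((.5355,-.317,.1),J,5.0,4)])
```

```text
t5.4 pos [ 0.535  -0.3192  0.1778] jaw -6.2 xaxis [-0.001 -0.005 -1.   ] F [-0.3 -0.4 -1. ] grip 0.0503 q [-0.71  0.58  1.48 -0.    1.08 -0.6 ]
4
[[1.94,0.06,0.01,0.001,-0.0,0.001,5.0],[1.94,0.06,0.01,0.001,-0.0,0.001,5.0],[1.94,0.06,0.01,0.001,-0.0,0.001,5.0],[1.94,0.06,0.01,0.001,-0.0,0.001,5.0]]
```

Call:
arm_command([
  [2.0, 0.05, 0, 0, 0, 0, 5],
  [2.0, 0.05, 0, 0, 0, 0, 5],
  [2.0, 0.05, 0, 0, 0, 0, 5],
  [1.6, 0, 0, 0, 0, 0, 5],
  [0, 0, 0, 0, 0, 0, 5],
])

```text
time: 6.0
position: [0.5366, -0.3193, 0.1028]
tool_rot: [0.035, 0.704, -0.041, 0.708]
ft_force: [-0.1, 0.8, -0.5]
grip_width: 0.0502
```

Run:
```python
from h import *
obs(); J=np.radians(-6.5)
rows([((.5355,-.317,.1),J,5.0,1)])
```

```text
t6.0 pos [ 0.5366 -0.3193  0.1028] jaw -6.2 xaxis [ 0.004 -0.009 -1.   ] F [-0.1  0.8 -0.5] grip 0.0502 q [-0.71  0.67  1.54 -0.01  0.92 -0.6 ]
1
[[0.28,0.22,-0.13,0.005,0.005,0.009,5.0]]
```

Call:
arm_command([
  [0.3, 0.22, -0.1, 0.005, 0.005, 0.008, 5],
  [0, 0, 0, 0, 0, 0, 2],
  [0, 0, 0, 0, 0, 0, 1.5],
  [0, 0, 0, 0, 0, 0, 1.5],
  [0, 0, 0, 0, 0, 0, 1.5],
], grip_force=45)

```text
time: 6.62
position: [0.5369, -0.318, 0.1021]
tool_rot: [0.039, 0.705, -0.041, 0.707]
ft_force: [-0.5, -0.3, -2.0]
grip_width: 0.0232
```

Run:
```python
from h import *
obs()
```

```text
t6.6 pos [ 0.5369 -0.318   0.1021] jaw -6.5 xaxis [ 0.003 -0.003 -1.   ] F [-0.5 -0.3 -2. ] grip 0.0232 q [-0.71  0.67  1.54 -0.    0.92 -0.6 ]
```

Gripped. I'll lift straight up and carry it over hole b.

Call:
arm_command([
  [-3, 0, 0, 0, 0, 0, 1.5],
  [-4, 0, 0, 0, 0, 0, 1.5],
  [-4, 0, 0, 0, 0, 0, 1.5],
  [0, 0, 0, 0, 0, 0, 1.5],
])

```text
time: 7.12
position: [0.536, -0.3174, 0.2122]
tool_rot: [0.04, 0.706, -0.041, 0.706]
ft_force: [-0.2, 0.1, -3.4]
grip_width: 0.023
```

Run:
```python
from h import *
obs(); J=np.radians(-6.5)
rows([((.4508,-.100,.20),J,1.5,6)])
```

```text
t7.1 pos [ 0.536  -0.3174  0.2122] jaw -6.5 xaxis [ 0.001 -0.001 -1.   ] F [-0.2  0.1 -3.4] grip 0.0230 q [-0.71  0.54  1.45 -0.    1.16 -0.6 ]
6
[[0.2,3.44,-1.82,-0.0,0.0,0.0,1.5],[0.2,3.44,-1.82,-0.0,0.0,0.0,1.5],[0.2,3.44,-1.82,-0.0,0.0,0.0,1.5],[0.2,3.44,-1.82,-0.0,0.0,0.0,1.5],[0.2,3.44,-1.82,-0.0,0.0,0.0,1.5],[0.2,3.44,-1.82,-0.0,0.0,0.0,1.5]]
```

Call:
arm_command([
  [0.2, 3.44, -1.8, 0, 0, 0, 1.5],
  [0.2, 3.44, -1.8, 0, 0, 0, 1.5],
  [0.2, 3.44, -1.8, 0, 0, 0, 1.5],
  [0.2, 3.44, -1.8, 0, 0, 0, 1.5],
  [0.2, 3.44, -1.8, 0, 0, 0, 1.5],
  [0.1, 2.6, -1.4, 0, 0, 0, 1.5],
  [0, 0, 0, 0, 0, 0, 1.5],
])

```text
time: 8.0
position: [0.444, -0.0984, 0.1891]
tool_rot: [0.045, 0.713, -0.037, 0.699]
ft_force: [1.3, -0.5, -1.9]
grip_width: 0.0233
```

Run:
```python
from h import *
obs(); J=np.radians(-6.5)
rows([((.4508,-.100,.19),J,1.5,2)])
p,d,c=cam('wrist'); cv2.imwrite('pics/g_full.png',p); np.savez('pics/g.npz',d=d,K=c[0],k1=c[1],T=c[2])
o=robot.get_obs(); t=np.array(o['position'])-[0,0,.097]; print(proj([o['position'],t,[.4525,-.1025,.074],[.4492,-.0977,.062]],c).round(1))
cv2.imwrite('pics/g.png',cv2.resize(p[100:300,220:420],None,fx=3,fy=3,interpolation=cv2.INTER_CUBIC))
```

```text
t8.0 pos [ 0.444  -0.0984  0.1891] jaw -6.7 xaxis [-0.019  0.012 -1.   ] F [ 1.3 -0.5 -1.9] grip 0.0233 q [-0.47  0.36  1.87  0.    0.94 -0.35]
2
[[-0.05,-0.04,0.35,-0.001,-0.01,-0.005,1.5],[-0.05,-0.04,0.35,-0.001,-0.01,-0.005,1.5]]
[[323.4 253.3]
 [325.4 204. ]
 [333.7 200.4]
 [329.6 192.5]]
```

View pics/g.png

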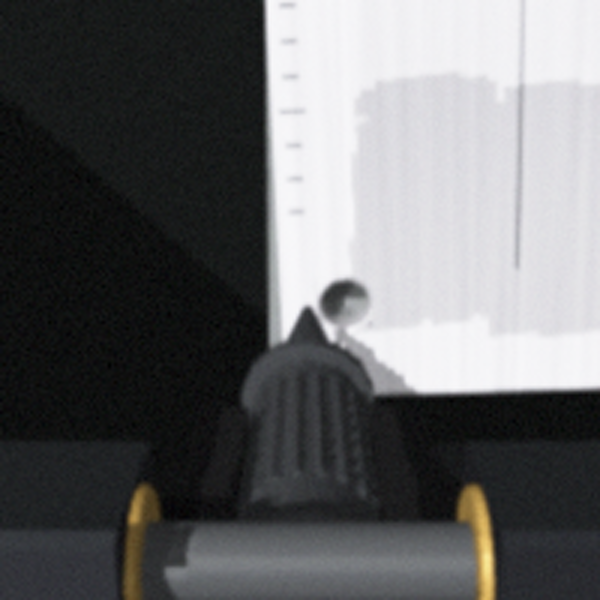

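The wrist view shows the tip at crop (308,308) and hole b at (345,302), matching the prediction within about 1 mm. I'll straighten up and shift in steps.

Call:
arm_command([
  [0, -0.05, 0.38, 0, -0.01, -0.006, 1.5],
  [0, -0.05, 0.38, 0, -0.01, -0.006, 1.5],
  [0, 0, 0, 0, 0, 0, 1.5],
])

```text
time: 8.43
position: [0.4548, -0.1042, 0.1883]
tool_rot: [0.04, 0.705, -0.044, 0.707]
ft_force: [0.5, 0.8, -1.6]
grip_width: 0.023
```

```bash
cat >> h.py <<'E'
def look(name,L=.097):
    o=robot.get_obs(); obs(); p,d,c=cam('wrist'); M=R.from_quat(o['tool_rot']).as_matrix()
    t=o['position']+L*M[:,0]; u,v=proj([t],c)[0]; print('tip',t.round(4),'px',u.round(1),v.round(1))
    H=proj([[.4525,-.1025,.074],[.4492,-.0977,.062]],c); print('holes px',H.round(1).tolist())
    u0,v0=int(u)-32,int(v)-32; g=cv2.resize(p[v0:v0+64,u0:u0+64],None,fx=8,fy=8,interpolation=cv2.INTER_CUBIC)
    print('origin',u0,v0); cv2.imwrite(f'pics/{name}.png',np.clip(g*1.5,0,255).astype(np.uint8))
E
python3 - <<'E'
from h import *
look('h')
rows([((.451,-.100,.18),np.radians(-6.5),1.5,2)])
E
```

```text
t8.4 pos [ 0.4548 -0.1042  0.1883] jaw -6.8 xaxis [ 0.003 -0.006 -1.   ] F [ 0.5  0.8 -1.6] grip 0.0230 q [-0.46  0.37  1.86 -0.    0.91 -0.34]
tip [ 0.4551 -0.1048  0.0913] px 321.6 201.7
holes px [[318.4, 194.1], [314.5, 186.2]]
origin 289 169
2
[[0.41,0.19,-0.21,-0.003,0.002,0.003,1.5],[0.42,0.19,-0.21,-0.003,0.002,0.003,1.5]]
```

View pics/h.png

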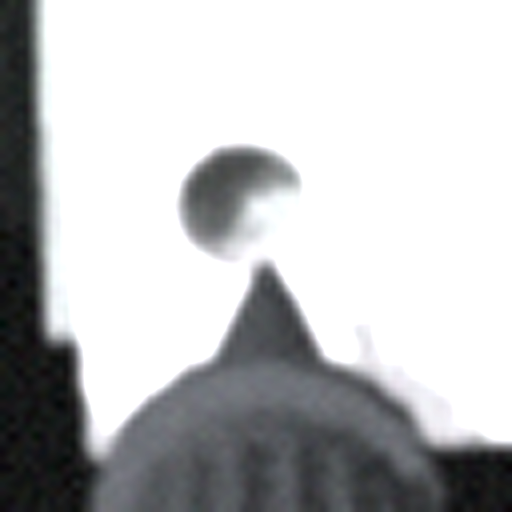

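Tip and hole both match the predicted pixels within 0.5 mm. I'll position over the lens centre.

Call:
arm_command([
  [0.3, 0.2, -0.2, 0, 0.002, 0.003, 1.5],
  [0.3, 0.2, -0.2, 0, 0.002, 0.003, 1.5],
  [0, 0, 0, 0, 0, 0, 1.5],
])

```text
time: 8.85
position: [0.4509, -0.0998, 0.1818]
tool_rot: [0.043, 0.706, -0.042, 0.706]
ft_force: [-0.0, 0.3, -1.5]
grip_width: 0.0228
```

```bash
cat >> h.py <<'E'
def tip(L=.097):
    o=robot.get_obs();M=R.from_quat(o['tool_rot']).as_matrix();print('tip',(o['position']+L*M[:,0]).round(4)); obs()
E
python3 - <<'E'
from h import *
tip(); rows([((.451,-.100,.165),np.radians(-6.5),1.5,2)])
E
```

```text
tip [ 0.4508 -0.0997  0.0848]
t8.8 pos [ 0.4509 -0.0998  0.1818] jaw -6.9 xaxis [-0.001  0.001 -1.   ] F [-0.   0.3 -1.5] grip 0.0228 q [-0.46  0.37  1.87  0.    0.89 -0.34]
2
[[0.84,-0.01,0.01,-0.003,-0.0,-0.001,1.5],[0.84,-0.01,0.01,-0.003,-0.0,-0.001,1.5]]
```

Call:
arm_command([
  [0.8, 0, 0, 0, 0, 0, 1.5],
  [0.8, 0, 0, 0, 0, 0, 1.5],
  [0.8, 0, 0, 0, 0, 0, 1.5],
  [0, 0, 0, 0, 0, 0, 1.5],
])

```text
time: 9.35
position: [0.4508, -0.0997, 0.1559]
tool_rot: [0.043, 0.706, -0.042, 0.705]
ft_force: [0.1, 0.3, -2.6]
grip_width: 0.0227
```

Run:
```python
from h import *
tip()
```

```text
tip [ 0.4507 -0.0996  0.0589]
t9.3 pos [ 0.4508 -0.0997  0.1559] jaw -6.9 xaxis [-0.001  0.001 -1.   ] F [ 0.1  0.3 -2.6] grip 0.0227 q [-0.46  0.42  1.9   0.    0.82 -0.34]
```

Tip through the plate and in the base bore with no contact force. I'll continue down, easing toward the base hole.

Call:
arm_command([
  [0.6, 0.07, -0.05, 0, 0, 0, 1.5],
  [0.6, 0.07, -0.05, 0, 0, 0, 1.5],
  [0.6, 0.06, -0.05, 0, 0, 0, 1.5],
  [0, 0, 0, 0, 0, 0, 1.5],
])

```text
time: 9.85
position: [0.4508, -0.0984, 0.1372]
tool_rot: [0.042, 0.705, -0.042, 0.706]
ft_force: [1.0, -0.8, -4.1]
grip_width: 0.0232
```

Run:
```python
from h import *
tip()
```

```text
tip [ 0.451  -0.0984  0.0402]
t9.8 pos [ 0.4508 -0.0984  0.1372] jaw -6.9 xaxis [ 0.002 -0.001 -1.   ] F [ 1.  -0.8 -4.1] grip 0.0232 q [-0.46  0.45  1.92  0.    0.77 -0.34]
```

Call:
arm_command([
  [0.5, 0.05, -0.1, 0, 0, 0, 1.5],
  [0.5, 0.05, -0.1, 0, 0, 0, 1.5],
  [0.5, 0.05, -0.08, 0, 0, 0, 1.5],
  [0, 0, 0, 0, 0, 0, 1.5],
])

```text
time: 10.35
position: [0.4491, -0.0967, 0.1216]
tool_rot: [0.042, 0.704, -0.043, 0.707]
ft_force: [0.3, -0.3, -3.4]
grip_width: 0.0229
```

Run:
```python
from h import *
tip()
```

```text
tip [ 0.4496 -0.0968  0.0246]
t10.3 pos [ 0.4491 -0.0967  0.1216] jaw -6.9 xaxis [ 0.004 -0.001 -1.   ] F [ 0.3 -0.3 -3.4] grip 0.0229 q [-0.46  0.48  1.94  0.    0.72 -0.34]
```

Call:
arm_command([
  [0.5, 0, 0, 0, 0, 0, 1.5],
  [0.5, 0, 0, 0, 0, 0, 1.5],
  [0, 0, 0, 0, 0, 0, 1.5],
])

```text
time: 10.72
position: [0.4488, -0.0962, 0.1108]
tool_rot: [0.043, 0.705, -0.043, 0.707]
ft_force: [0.8, 0.0, -3.7]
grip_width: 0.023
```

Run:
```python
from h import *
tip()
```

```text
tip [ 0.4492 -0.0962  0.0138]
t10.7 pos [ 0.4488 -0.0962  0.1108] jaw -6.9 xaxis [ 0.004 -0.    -1.   ] F [ 0.8  0.  -3.7] grip 0.0230 q [-0.46  0.5   1.95  0.    0.69 -0.34]
```

Call:
arm_command([
  [0.4, 0, 0, 0, 0, 0, 1.5],
  [0.4, 0, 0, 0, 0, 0, 1.5],
  [0.3, 0, 0, 0, 0, 0, 1.5],
  [0.2, 0, 0, 0, 0, 0, 1.5],
  [0.1, 0, 0, 0, 0, 0, 1.5],
])

```text
time: 11.35
position: [0.4488, -0.0961, 0.106]
tool_rot: [0.041, 0.703, -0.043, 0.708]
ft_force: [-0.1, 0.8, 1.3]
grip_width: 0.0234
```

Run:
```python
from h import *
tip()
```

```text
tip [ 0.4495 -0.0964  0.009 ]
t11.3 pos [ 0.4488 -0.0961  0.106 ] jaw -6.8 xaxis [ 0.007 -0.003 -1.   ] F [-0.1  0.8  1.3] grip 0.0234 q [-0.46  0.51  1.95  0.    0.67 -0.34]
```

Expected home height is 0.106, so it's there. One firmer push, then release.

Call:
arm_command([
  [0.4, 0, 0, 0, 0, 0, 1.5],
  [0.5, 0, 0, 0, 0, 0, 1.5],
  [0.5, 0, 0, 0, 0, 0, 1.5],
])

```text
time: 11.72
position: [0.449, -0.0963, 0.1056]
tool_rot: [0.039, 0.702, -0.043, 0.71]
ft_force: [-8.5, 4.1, 53.3]
grip_width: 0.0227
```

Run:
```python
from h import *
tip()
```

```text
tip [ 0.4501 -0.0969  0.0086]
t11.7 pos [ 0.449  -0.0963  0.1056] jaw -6.7 xaxis [ 0.011 -0.006 -1.   ] F [-8.5  4.1 53.3] grip 0.0227 q [-0.45  0.51  1.96 -0.    0.66 -0.34]
```

Call:
arm_command([
  [-0.1, 0, 0, 0, 0, 0, 1.5],
  [0, 0, 0, 0, 0, 0, 5],
  [0, 0, 0, 0, 0, 0, 5],
  [0, 0, 0, 0, 0, 0, 5],
  [-3, 0, 0, 0, 0, 0, 5],
  [-4, 0, 0, 0, 0, 0, 5],
  [-3, 0, 0, 0, 0, 0, 5],
  [0, 0, 0, 0, 0, 0, 5],
])

```text
time: 12.72
position: [0.4471, -0.0959, 0.207]
tool_rot: [0.04, 0.704, -0.043, 0.708]
ft_force: [0.7, -0.6, 0.4]
grip_width: 0.0498
```

Run:
```python
from h import *
obs()
rows([((.4725,-.307,.18),np.radians(-6.5),5,5)])
```

```text
t12.7 pos [ 0.4471 -0.0959  0.207 ] jaw -6.7 xaxis [ 0.006 -0.005 -1.   ] F [ 0.7 -0.6  0.4] grip 0.0498 q [-0.46  0.32  1.86 -0.    0.95 -0.34]
5
[[0.56,-4.13,0.99,-0.001,0.001,0.001,5],[0.56,-4.13,0.99,-0.001,0.001,0.001,5],[0.55,-4.13,0.99,-0.001,0.001,0.001,5],[0.55,-4.14,0.99,-0.001,0.001,0.001,5],[0.54,-4.14,0.98,-0.001,0.001,0.001,5]]
```

Call:
arm_command([
  [0.5, -4.15, 1.0, 0, 0, 0, 5],
  [0.5, -4.15, 1.0, 0, 0, 0, 5],
  [0.5, -4.15, 1.0, 0, 0, 0, 5],
  [0.5, -4.15, 1.0, 0, 0, 0, 5],
  [0.5, -3.6, 0.9, 0, 0, 0, 5],
  [0, 0, 0, 0, 0, 0, 5],
])

```text
time: 13.48
position: [0.4697, -0.3057, 0.1721]
tool_rot: [0.042, 0.708, -0.039, 0.704]
ft_force: [0.6, -0.1, -0.1]
grip_width: 0.0497
```

Run:
```python
from h import *
obs()
rows([((.4725,-.307,.15),np.radians(-6.5),5,3)])
```

```text
t13.5 pos [ 0.4697 -0.3057  0.1721] jaw -6.6 xaxis [-0.005  0.005 -1.   ] F [ 0.6 -0.1 -0.1] grip 0.0497 q [-0.78  0.51  1.64 -0.    1.   -0.66]
3
[[0.74,-0.04,0.1,-0.001,-0.002,-0.001,5],[0.74,-0.04,0.1,-0.001,-0.002,-0.001,5],[0.74,-0.03,0.1,-0.001,-0.002,-0.001,5]]
```

Call:
arm_command([
  [1.5, -0.05, 0.1, 0, -0.002, 0, 5],
  [1.5, -0.05, 0.1, 0, -0.002, 0, 5],
  [1.5, 0, 0.05, 0, 0, 0, 5],
  [1.5, 0, 0, 0, 0, 0, 5],
  [1.5, 0, 0, 0, 0, 0, 5],
  [0.8, 0, 0, 0, 0, 0, 5],
  [0, 0, 0, 0, 0, 0, 5],
])

```text
time: 14.35
position: [0.4695, -0.3004, 0.08]
tool_rot: [0.043, 0.709, -0.036, 0.703]
ft_force: [-1.1, 0.2, 0.0]
grip_width: 0.0503
```

Run:
```python
from h import *
obs()
rows([((.4725,-.307,.076),np.radians(-6.5),5,1)])
```

```text
t14.3 pos [ 0.4695 -0.3004  0.08  ] jaw -6.4 xaxis [-0.007  0.011 -1.   ] F [-1.1  0.2  0. ] grip 0.0503 q [-0.77  0.65  1.71  0.    0.8  -0.66]
1
[[0.39,-0.62,0.37,0.001,-0.009,-0.011,5]]
```

Call:
arm_command([
  [0.15, -0.3, 0.15, 0, -0.005, -0.006, 5],
  [0.15, -0.3, 0.15, 0, -0.005, -0.006, 5],
  [0, 0, 0, 0, 0, 0, 5],
])

```text
time: 14.72
position: [0.4728, -0.3081, 0.0779]
tool_rot: [0.038, 0.704, -0.041, 0.708]
ft_force: [-0.6, 0.8, 0.5]
grip_width: 0.0499
```

Run:
```python
from h import *
obs()
rows([((.4725,-.307,.076),np.radians(-6.5),5,1)])
```

```text
t14.7 pos [ 0.4728 -0.3081  0.0779] jaw -6.4 xaxis [ 0.004 -0.005 -1.   ] F [-0.6  0.8  0.5] grip 0.0499 q [-0.78  0.65  1.71 -0.    0.78 -0.66]
1
[[0.19,0.11,-0.05,0.001,0.005,0.004,5]]
```

Call:
arm_command([
  [0.1, 0.05, 0, 0, 0.003, 0.003, 5],
  [0, 0, 0, 0, 0, 0, 2],
  [0, 0, 0, 0, 0, 0, 2],
  [0, 0, 0, 0, 0, 0, 2],
  [0, 0, 0, 0, 0, 0, 2],
], grip_force=40)

```text
time: 15.35
position: [0.473, -0.3078, 0.0775]
tool_rot: [0.039, 0.705, -0.04, 0.707]
ft_force: [-0.7, 0.3, 0.6]
grip_width: 0.0291
```

Run:
```python
from h import *
obs()
```

```text
t15.3 pos [ 0.473  -0.3078  0.0775] jaw -6.4 xaxis [ 0.002 -0.002 -1.   ] F [-0.7  0.3  0.6] grip 0.0291 q [-0.77  0.65  1.71  0.    0.78 -0.66]
```

Bolt gripped (29 mm). Lift high enough to pass the drift handle and go to hole a.

Call:
arm_command([
  [-4, 0, 0, 0, 0, 0, 2],
  [-4, 0, 0, 0, 0, 0, 2],
  [-5, 0, 0, 0, 0, 0, 2],
  [-2.5, 0, 0, 0, 0, 0, 2],
  [0, 0, 0, 0, 0, 0, 2],
])

```text
time: 15.98
position: [0.4722, -0.307, 0.2347]
tool_rot: [0.04, 0.706, -0.039, 0.706]
ft_force: [0.1, -0.0, -1.5]
grip_width: 0.0291
```

Run:
```python
from h import *
obs()
rows([((.476,.119,.235),np.radians(-6.5),2,9)])
```

```text
t16.0 pos [ 0.4722 -0.307   0.2347] jaw -6.4 xaxis [-0.     0.001 -1.   ] F [ 0.1 -0.  -1.5] grip 0.0291 q [-0.78  0.43  1.58  0.    1.14 -0.66]
9
[[0.0,4.71,-0.49,0.0,-0.0,-0.0,2],[0.0,4.71,-0.49,0.0,-0.0,-0.0,2],[-0.0,4.71,-0.49,0.0,-0.0,-0.0,2],[-0.0,4.71,-0.49,0.0,-0.0,-0.0,2],[-0.0,4.71,-0.49,0.0,-0.0,-0.0,2],[-0.0,4.71,-0.49,0.0,-0.0,-0.0,2],[-0.0,4.71,-0.49,0.0,-0.0,-0.0,2],[-0.0,4.71,-0.49,0.0,-0.0,-0.0,2],[-0.0,4.71,-0.49,0.0,-0.0,-0.0,2]]
```

Call:
arm_command([
  [0, 4.7, -0.5, 0, 0, 0, 2],
  [0, 4.7, -0.5, 0, 0, 0, 2],
  [0, 4.7, -0.5, 0, 0, 0, 2],
  [0, 4.7, -0.5, 0, 0, 0, 2],
  [0, 4.7, -0.5, 0, 0, 0, 2],
  [0, 4.7, -0.5, 0, 0, 0, 2],
  [0, 4.7, -0.5, 0, 0, 0, 2],
  [0, 4.7, -0.5, 0, 0, 0, 2],
  [0, 3.5, -0.4, 0, 0, 0, 2],
  [0, 0, 0, 0, 0, 0, 2],
])

```text
time: 17.23
position: [0.4661, 0.1201, 0.2196]
tool_rot: [0.044, 0.715, -0.039, 0.696]
ft_force: [1.1, -0.8, -1.5]
grip_width: 0.0289
```

Run:
```python
from h import *
tip(.0495)
rows([((.474,.121,.16),np.radians(-6.5),2,4)])
```

```text
tip [0.4648 0.1206 0.1701]
t17.2 pos [0.4661 0.1201 0.2196] jaw -6.7 xaxis [-0.027  0.009 -1.   ] F [ 1.1 -0.8 -1.5] grip 0.0289 q [0.01 0.35 1.77 0.01 1.05 0.13]
4
[[1.48,0.04,0.23,-0.001,-0.007,-0.001,2],[1.49,0.04,0.22,-0.001,-0.007,-0.001,2],[1.49,0.04,0.21,-0.001,-0.007,-0.001,2],[1.49,0.04,0.2,-0.001,-0.007,-0.001,2]]
```

Call:
arm_command([
  [2, 0, 0.25, 0, -0.008, -0.002, 2],
  [2, 0, 0.25, 0, -0.008, -0.002, 2],
  [2, 0, 0.25, 0, -0.008, -0.002, 2],
  [0, 0, 0, 0, 0, 0, 2],
])

```text
time: 17.73
position: [0.4695, 0.117, 0.1536]
tool_rot: [0.04, 0.71, -0.042, 0.702]
ft_force: [0.2, -0.1, -1.7]
grip_width: 0.0288
```

Run:
```python
from h import *
look('k',.0495); tip(.0495)
o=robot.get_obs()
rows([((.474,.121,.14),np.radians(-6.5),2,2)])
```

```text
t17.7 pos [0.4695 0.117  0.1536] jaw -6.7 xaxis [-0.011 -0.002 -1.   ] F [ 0.2 -0.1 -1.7] grip 0.0288 q [ 0.01  0.45  1.84 -0.    0.86  0.13]
tip [0.469  0.1169 0.1041] px 321.4 220.8
holes px [[330.6, 407.7], [327.0, 394.5]]
origin 289 188
tip [0.4698 0.117  0.1049]
t17.8 pos [0.4703 0.1171 0.1544] jaw -6.7 xaxis [-0.009 -0.002 -1.   ] F [-0.1 -0.2 -1.9] grip 0.0291 q [ 0.01  0.45  1.84 -0.    0.86  0.13]
2
[[0.72,0.22,0.17,-0.002,-0.004,0.002,2],[0.72,0.22,0.17,-0.002,-0.004,0.002,2]]
```

View pics/k.png

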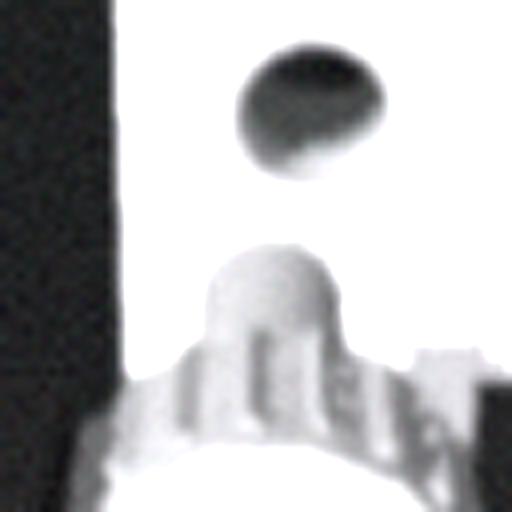

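Hole a now shows no base crescent, so it is in line. The bolt foot is at crop (273,~262) and the hole at (311,110).

Run:
```python
from h import *
import h
p,d,c=cam('wrist'); o=robot.get_obs()
# hole blob: darkest region above predicted point
u,v=proj([[.474,.1212,.074]],c)[0]; print('pred hole',u,v)
g=cv2.cvtColor(p,cv2.COLOR_BGR2GRAY)[int(v)-20:int(v)+21,int(u)-20:int(u)+21]
m=(g<150).astype(np.uint8); n,l,s,ct=cv2.connectedComponentsWithStats(m)
k=l[20,20]; print(s[k],ct[k]); x0=int(u)-20;y0=int(v)-20
cx=x0+s[k][0]+(s[k][2]-1)/2; cy=y0+s[k][1]+(s[k][3]-1)/2; print(cx,cy,onplane([[cx,cy]],c,.074).round(4))
rows([((.474,.121,.14),np.radians(-6.5),2,2)])
```

```text
pred hole 326.344047195622 202.02741499309548
[ 11  11  19  17 230] [19.93043478 18.67391304]
326.0 201.0 [[0.4738 0.1221 0.074 ]]
2
[[0.76,0.21,0.13,-0.002,-0.003,0.001,2],[0.76,0.2,0.13,-0.002,-0.003,0.001,2]]
```

Call:
arm_command([
  [0.8, 0.25, 0.15, 0, -0.003, 0, 2],
  [0.8, 0.25, 0.15, 0, -0.003, 0, 2],
  [0, 0, 0, 0, 0, 0, 2],
])

```text
time: 18.2
position: [0.4761, 0.1217, 0.1396]
tool_rot: [0.041, 0.705, -0.042, 0.707]
ft_force: [-0.4, -0.0, -1.1]
grip_width: 0.0291
```

Run:
```python
from h import *
tip(.0495)
rows([((.4737,.1218,.13),np.radians(-6.5),2,2)])
```

```text
tip [0.4762 0.1216 0.0901]
t18.2 pos [0.4761 0.1217 0.1396] jaw -6.7 xaxis [ 0.003 -0.003 -1.   ] F [-0.4 -0.  -1.1] grip 0.0291 q [ 0.02  0.48  1.85 -0.    0.81  0.14]
2
[[0.48,-0.01,-0.12,-0.002,0.002,0.001,2],[0.48,-0.01,-0.12,-0.002,0.002,0.001,2]]
```

Call:
arm_command([
  [0.4, 0, -0.12, 0, 0.001, 0.001, 2],
  [0.4, 0, -0.12, 0, 0.001, 0.001, 2],
  [0, 0, 0, 0, 0, 0, 2],
])

```text
time: 18.58
position: [0.4736, 0.1221, 0.1313]
tool_rot: [0.041, 0.705, -0.042, 0.706]
ft_force: [0.3, 0.3, -0.9]
grip_width: 0.0288
```

Run:
```python
from h import *
tip(.0495)
```

```text
tip [0.4737 0.1221 0.0818]
t18.6 pos [0.4736 0.1221 0.1313] jaw -6.7 xaxis [ 0.001 -0.    -1.   ] F [ 0.3  0.3 -0.9] grip 0.0288 q [ 0.02  0.49  1.86 -0.    0.79  0.14]
```

Call:
arm_command([
  [0.5, 0, 0, 0, 0, 0, 2],
  [0.5, 0, 0, 0, 0, 0, 2],
  [0.4, 0, 0, 0, 0, 0, 2],
  [0, 0, 0, 0, 0, 0, 2],
])

```text
time: 19.08
position: [0.474, 0.1224, 0.1164]
tool_rot: [0.042, 0.705, -0.041, 0.707]
ft_force: [-0.7, 1.1, -1.8]
grip_width: 0.0286
```

Run:
```python
from h import *
tip(.0495)
```

```text
tip [0.4741 0.1224 0.0669]
t19.1 pos [0.474  0.1224 0.1164] jaw -6.7 xaxis [ 0.002  0.    -1.   ] F [-0.7  1.1 -1.8] grip 0.0286 q [0.02 0.52 1.87 0.   0.75 0.14]
```

Foot is in the plate hole at z 0.067. Continue down.

Call:
arm_command([
  [0.5, 0, 0, 0, 0, 0, 2],
  [0.5, 0, 0, 0, 0, 0, 2],
  [0.5, 0, 0, 0, 0, 0, 2],
  [0, 0, 0, 0, 0, 0, 2],
])

```text
time: 19.58
position: [0.4744, 0.1227, 0.1004]
tool_rot: [0.042, 0.705, -0.041, 0.707]
ft_force: [-0.2, 0.5, -2.0]
grip_width: 0.0288
```

Run:
```python
from h import *
tip(.0495)
```

```text
tip [0.4746 0.1228 0.0509]
t19.6 pos [0.4744 0.1227 0.1004] jaw -6.8 xaxis [ 0.003  0.001 -1.   ] F [-0.2  0.5 -2. ] grip 0.0288 q [0.02 0.55 1.88 0.   0.71 0.14]
```

Call:
arm_command([
  [0.5, 0, 0, 0, 0, 0, 2],
  [0.5, 0, 0, 0, 0, 0, 2],
  [0.5, 0, 0, 0, 0, 0, 2],
  [0.4, 0, 0, 0, 0, 0, 2],
  [0.4, 0, 0, 0, 0, 0, 2],
  [0.3, 0, 0, 0, 0, 0, 2],
])

```text
time: 20.32
position: [0.4756, 0.124, 0.081]
tool_rot: [0.043, 0.703, -0.041, 0.709]
ft_force: [-5.3, -1.0, 23.7]
grip_width: 0.0288
```

Run:
```python
from h import *
tip(.0495)
```

```text
tip [0.476  0.1241 0.0315]
t20.3 pos [0.4756 0.124  0.081 ] jaw -6.8 xaxis [ 0.008  0.002 -1.   ] F [-5.3 -1.  23.7] grip 0.0288 q [0.03 0.58 1.89 0.   0.66 0.14]
```

Home: TCP at 0.081 against an expected 0.0815, with a hard stop. Release, then go back to the drift.

Call:
arm_command([
  [-0.1, 0, 0, 0, 0, 0, 2],
  [0, 0, 0, 0, 0, 0, 5],
  [0, 0, 0, 0, 0, 0, 5],
  [0, 0, 0, 0, 0, 0, 5],
  [-3, 0, 0, 0, 0, 0, 5],
  [-4, 0, 0, 0, 0, 0, 5],
  [-4, 0, 0, 0, 0, 0, 5],
  [0, 0, 0, 0, 0, 0, 5],
])

```text
time: 21.32
position: [0.4748, 0.1227, 0.193]
tool_rot: [0.042, 0.704, -0.041, 0.707]
ft_force: [0.9, -0.3, -0.3]
grip_width: 0.0499
```

Run:
```python
from h import *
obs()
rows([((.4493,-.0963,.185),np.radians(-6.5),5,5)])
```

```text
t21.3 pos [0.4748 0.1227 0.193 ] jaw -6.7 xaxis [ 0.004  0.    -1.   ] F [ 0.9 -0.3 -0.3] grip 0.0499 q [0.02 0.39 1.8  0.   0.95 0.14]
5
[[0.16,-4.41,0.01,-0.001,0.001,-0.0,5],[0.16,-4.41,0.0,-0.001,0.001,-0.0,5],[0.16,-4.41,-0.0,-0.001,0.001,-0.0,5],[0.16,-4.41,-0.0,-0.001,0.001,-0.0,5],[0.16,-4.41,-0.01,-0.001,0.001,-0.0,5]]
```

Call:
arm_command([
  [0, -4.4, 0, 0, 0, 0, 5],
  [0, -4.4, 0, 0, 0, 0, 5],
  [0, -4.4, 0, 0, 0, 0, 5],
  [0, -4.4, 0, 0, 0, 0, 5],
  [0, -3.6, 0, 0, 0, 0, 5],
  [0, 0, 0, 0, 0, 0, 5],
  [0, 0, 0, 0, 0, 0, 5],
])

```text
time: 22.2
position: [0.446, -0.0922, 0.1852]
tool_rot: [0.043, 0.709, -0.039, 0.703]
ft_force: [-0.8, 0.4, -0.7]
grip_width: 0.0498
```

Run:
```python
from h import *
obs()
rows([((.4493,-.0963,.17),np.radians(-6.5),5,2)])
```

```text
t22.2 pos [ 0.446  -0.0922  0.1852] jaw -6.6 xaxis [-0.007  0.005 -1.   ] F [-0.8  0.4 -0.7] grip 0.0498 q [-0.45  0.36  1.88  0.    0.91 -0.34]
2
[[0.76,-0.19,0.19,-0.001,-0.004,-0.002,5],[0.76,-0.19,0.19,-0.001,-0.004,-0.002,5]]
```

Call:
arm_command([
  [0.8, -0.2, 0.17, 0, -0.004, -0.002, 5],
  [0.8, -0.2, 0.17, 0, -0.004, -0.002, 5],
  [1.5, 0, 0, 0, 0, 0, 5],
  [1.5, 0, 0, 0, 0, 0, 5],
  [1.5, 0, 0, 0, 0, 0, 5],
  [1.5, 0, 0, 0, 0, 0, 5],
  [0, 0, 0, 0, 0, 0, 5],
])

```text
time: 23.08
position: [0.4486, -0.091, 0.1035]
tool_rot: [0.038, 0.707, -0.037, 0.705]
ft_force: [-1.0, 0.1, -0.0]
grip_width: 0.0497
```

Run:
```python
from h import *
obs()
rows([((.4493,-.0963,.105),np.radians(-6.5),5,1)])
```

```text
t23.1 pos [ 0.4486 -0.091   0.1035] jaw -6.1 xaxis [-0.002  0.002 -1.   ] F [-1.   0.1 -0. ] grip 0.0497 q [-0.45  0.51  1.95  0.    0.68 -0.34]
1
[[-0.15,-0.52,0.12,0.007,-0.002,-0.001,5]]
```

Call:
arm_command([
  [-0.1, -0.3, 0.05, -0.005, 0, 0, 5],
  [-0.1, -0.25, 0.05, 0, 0, 0, 5],
  [0, 0, 0, 0, 0, 0, 5],
  [0, 0, 0, 0, 0, 0, 1.5],
  [0, 0, 0, 0, 0, 0, 1.5],
  [0, 0, 0, 0, 0, 0, 1.5],
  [0, 0, 0, 0, 0, 0, 1.5],
], grip_force=45)

```text
time: 23.95
position: [0.4494, -0.0968, 0.1071]
tool_rot: [0.035, 0.706, -0.035, 0.706]
ft_force: [-1.6, -1.2, -0.3]
grip_width: 0.0232
```

Run:
```python
from h import *
obs()
```

```text
t23.9 pos [ 0.4494 -0.0968  0.1071] jaw -5.7 xaxis [-0.  0. -1.] F [-1.6 -1.2 -0.3] grip 0.0232 q [-0.46  0.51  1.95  0.    0.69 -0.36]
```

Drift gripped. Pull it straight up.

Call:
arm_command([
  [-2, 0, 0, 0, 0, 0, 1.5],
  [-3, 0, 0, 0, 0, 0, 1.5],
  [-4, 0, 0, 0, 0, 0, 1.5],
  [-3.5, 0, 0, 0, 0, 0, 1.5],
  [0, 0, 0, 0, 0, 0, 1.5],
])

```text
time: 24.58
position: [0.449, -0.0964, 0.2332]
tool_rot: [0.036, 0.707, -0.035, 0.705]
ft_force: [1.1, 0.4, -2.4]
grip_width: 0.0227
```

Run:
```python
from h import *
tip(.098)
rows([((.537,-.317,.22),np.radians(-6.5),1.5,5)])
```

```text
tip [ 0.4487 -0.0962  0.1352]
t24.6 pos [ 0.449  -0.0964  0.2332] jaw -5.8 xaxis [-0.003  0.002 -1.   ] F [ 1.1  0.4 -2.4] grip 0.0227 q [-0.46  0.29  1.82  0.    1.04 -0.36]
5
[[0.25,-4.21,2.19,0.003,-0.001,-0.0,1.5],[0.25,-4.21,2.21,0.003,-0.001,-0.0,1.5],[0.25,-4.2,2.22,0.003,-0.001,-0.0,1.5],[0.26,-4.2,2.23,0.003,-0.001,-0.0,1.5],[0.26,-4.19,2.24,0.003,-0.001,-0.0,1.5]]
```

Call:
arm_command([
  [0.2, -4.2, 2.2, 0.003, 0, 0, 1.5],
  [0.2, -4.2, 2.2, 0.003, 0, 0, 1.5],
  [0.2, -4.2, 2.2, 0.003, 0, 0, 1.5],
  [0.2, -4.2, 2.2, 0.003, 0, 0, 1.5],
  [0.2, -3.6, 1.9, 0.003, 0, 0, 1.5],
  [0, 0, 0, 0, 0, 0, 1.5],
  [0, 0, 0, 0, 0, 0, 1.5],
])

```text
time: 25.45
position: [0.5286, -0.3104, 0.2037]
tool_rot: [0.047, 0.714, -0.034, 0.697]
ft_force: [0.1, -0.6, -3.1]
grip_width: 0.0231
```

Run:
```python
from h import *
tip(.098)
rows([((.537,-.317,.19),np.radians(-6.5),1.5,2)])
```

```text
tip [ 0.5264 -0.3085  0.1057]
t25.4 pos [ 0.5286 -0.3104  0.2037] jaw -6.6 xaxis [-0.023  0.02  -1.   ] F [ 0.1 -0.6 -3.1] grip 0.0231 q [-0.71  0.54  1.46  0.    1.17 -0.6 ]
2
[[0.67,-0.29,0.47,-0.001,-0.012,-0.009,1.5],[0.67,-0.28,0.46,-0.001,-0.012,-0.009,1.5]]
```

Call:
arm_command([
  [0.5, -0.3, 0.42, 0, -0.01, -0.008, 1.5],
  [0.5, -0.3, 0.42, 0, -0.01, -0.008, 1.5],
  [0, 0, 0, 0, 0, 0, 1.5],
  [0, 0, 0, 0, 0, 0, 1.5],
])

```text
time: 25.95
position: [0.5353, -0.3138, 0.1914]
tool_rot: [0.041, 0.708, -0.038, 0.704]
ft_force: [-0.6, 0.2, -2.0]
grip_width: 0.023
```

Run:
```python
from h import *
tip(.098)
rows([((.537,-.317,.15),np.radians(-6.5),1.5,2)])
```

```text
tip [ 0.5347 -0.3134  0.0934]
t25.9 pos [ 0.5353 -0.3138  0.1914] jaw -6.4 xaxis [-0.006  0.004 -1.   ] F [-0.6  0.2 -2. ] grip 0.0230 q [-0.71  0.56  1.47 -0.    1.12 -0.6 ]
2
[[2.07,-0.16,0.12,0.001,-0.003,-0.002,1.5],[2.07,-0.15,0.11,0.001,-0.003,-0.002,1.5]]
```

Call:
arm_command([
  [1.5, -0.15, 0.12, 0, -0.003, -0.002, 1.5],
  [1.5, -0.15, 0.12, 0, -0.003, -0.002, 1.5],
  [1, 0, 0, 0, 0, 0, 1.5],
  [0, 0, 0, 0, 0, 0, 1.5],
])

```text
time: 26.45
position: [0.537, -0.3168, 0.1482]
tool_rot: [0.039, 0.706, -0.04, 0.706]
ft_force: [0.8, -0.4, -2.7]
grip_width: 0.0227
```

Run:
```python
from h import *
tip(.098)
rows([((.537,-.317,.105),np.radians(-6.5),1.5,4)])
```

```text
tip [ 0.5369 -0.3168  0.0502]
t26.4 pos [ 0.537  -0.3168  0.1482] jaw -6.4 xaxis [-0.001 -0.001 -1.   ] F [ 0.8 -0.4 -2.7] grip 0.0227 q [-0.71  0.61  1.5  -0.    1.02 -0.6 ]
4
[[1.08,-0.0,0.0,0.0,-0.0,0.0,1.5],[1.08,-0.0,0.0,0.0,-0.0,0.0,1.5],[1.08,-0.0,0.0,0.0,-0.0,0.0,1.5],[1.08,-0.0,0.0,0.0,-0.0,0.0,1.5]]
```

Call:
arm_command([
  [1.2, 0, 0, 0, 0, 0, 1.5],
  [1.2, 0, 0, 0, 0, 0, 1.5],
  [1.0, 0, 0, 0, 0, 0, 1.5],
  [0.6, 0, 0, 0, 0, 0, 1.5],
  [0.4, 0, 0, 0, 0, 0, 1.5],
  [0.2, 0, 0, 0, 0, 0, 1.5],
])

```text
time: 27.2
position: [0.537, -0.3187, 0.103]
tool_rot: [0.038, 0.706, -0.041, 0.706]
ft_force: [-5.0, 2.6, 15.2]
grip_width: 0.023
```

Run:
```python
from h import *
tip(.098)
```

```text
tip [ 0.5369 -0.319   0.005 ]
t27.2 pos [ 0.537  -0.3187  0.103 ] jaw -6.4 xaxis [-0.001 -0.004 -1.   ] F [-5.   2.6 15.2] grip 0.0230 q [-0.71  0.67  1.53 -0.    0.93 -0.6 ]
```

Drift is seated back in the block. Release and go for the second bolt.

Call:
arm_command([
  [-0.1, 0, 0, 0, 0, 0, 1.5],
  [0, 0, 0, 0, 0, 0, 5],
  [0, 0, 0, 0, 0, 0, 5],
  [0, 0, 0, 0, 0, 0, 5],
  [-3, 0, 0, 0, 0, 0, 5],
  [-4, 0, 0, 0, 0, 0, 5],
  [0, 0, 0, 0, 0, 0, 5],
])

```text
time: 28.08
position: [0.5388, -0.3185, 0.1762]
tool_rot: [0.038, 0.705, -0.041, 0.707]
ft_force: [-0.6, 1.0, -0.3]
grip_width: 0.0497
```

Run:
```python
from h import *
obs()
rows([((.409,-.2995,.165),np.radians(-6.5),5,4)])
```

```text
t28.1 pos [ 0.5388 -0.3185  0.1762] jaw -6.4 xaxis [ 0.003 -0.004 -1.   ] F [-0.6  1.  -0.3] grip 0.0497 q [-0.71  0.58  1.48 -0.    1.08 -0.6 ]
4
[[0.27,0.11,-3.28,0.0,0.001,0.001,5],[0.27,0.11,-3.28,0.0,0.001,0.001,5],[0.28,0.11,-3.28,0.0,0.001,0.001,5],[0.28,0.11,-3.28,0.0,0.001,0.001,5]]
```

Call:
arm_command([
  [0, 0.1, -3.3, 0, 0, 0, 5],
  [0, 0.1, -3.3, 0, 0, 0, 5],
  [0, 0.1, -3.3, 0, 0, 0, 5],
  [0, 0.1, -2.5, 0, 0, 0, 5],
  [0, 0, 0, 0, 0, 0, 5],
  [0, 0, 0, 0, 0, 0, 5],
])

```text
time: 28.82
position: [0.4121, -0.2984, 0.1712]
tool_rot: [0.039, 0.706, -0.039, 0.706]
ft_force: [-0.3, -0.1, -0.4]
grip_width: 0.0497
```

Run:
```python
from h import *
obs()
rows([((.409,-.2995,.11),np.radians(-6.5),5,4)])
```

```text
t28.8 pos [ 0.4121 -0.2984  0.1712] jaw -6.4 xaxis [-0. -0. -1.] F [-0.3 -0.1 -0.4] grip 0.0497 q [-0.85  0.45  1.77 -0.    0.92 -0.73]
4
[[1.53,-0.04,-0.07,0.0,-0.0,0.0,5],[1.53,-0.04,-0.07,0.0,-0.0,0.0,5],[1.53,-0.04,-0.07,0.0,-0.0,0.0,5],[1.53,-0.04,-0.07,0.0,-0.0,0.0,5]]
```

Call:
arm_command([
  [1.5, -0.1, -0.1, 0, 0, 0, 5],
  [1.5, -0.05, -0.1, 0, 0, 0, 5],
  [1.5, -0.1, -0.1, 0, 0, 0, 5],
  [1.5, -0.05, 0, 0, 0, 0, 5],
  [1.5, 0, 0, 0, 0, 0, 5],
  [1.0, 0, 0, 0, 0, 0, 5],
  [0, 0, 0, 0, 0, 0, 5],
])

```text
time: 29.7
position: [0.4171, -0.3048, 0.082]
tool_rot: [0.036, 0.704, -0.04, 0.708]
ft_force: [-0.9, -0.3, -0.4]
grip_width: 0.0499
```

Run:
```python
from h import *
obs()
rows([((.409,-.2995,.0775),np.radians(-6.5),5,1)])
```

```text
t29.7 pos [ 0.4171 -0.3048  0.082 ] jaw -6.1 xaxis [ 0.006 -0.005 -1.   ] F [-0.9 -0.3 -0.4] grip 0.0499 q [-0.85  0.6   1.83  0.    0.7  -0.74]
1
[[0.45,0.44,-0.87,0.006,0.006,0.004,5]]
```

Call:
arm_command([
  [0, 0.2, -0.4, 0.003, 0.003, 0.002, 5],
  [0.2, 0.2, -0.4, 0.003, 0.003, 0.002, 5],
  [0.2, 0, 0, 0, 0, 0, 5],
  [0, 0, 0, 0, 0, 0, 5],
])

```text
time: 30.2
position: [0.4102, -0.3004, 0.0791]
tool_rot: [0.039, 0.705, -0.041, 0.707]
ft_force: [0.5, -0.3, 0.6]
grip_width: 0.0496
```

Run:
```python
from h import *
obs()
rows([((.409,-.2995,.0775),np.radians(-6.5),5,1)])
```

```text
t30.2 pos [ 0.4102 -0.3004  0.0791] jaw -6.5 xaxis [ 0.002 -0.003 -1.   ] F [ 0.5 -0.3  0.6] grip 0.0496 q [-0.85  0.6   1.85 -0.    0.69 -0.74]
1
[[0.16,0.08,-0.13,-0.0,0.003,0.002,5]]
```

Call:
arm_command([
  [0.15, 0.05, -0.1, 0, 0.003, 0.002, 5],
  [0, 0, 0, 0, 0, 0, 2],
  [0, 0, 0, 0, 0, 0, 2],
  [0, 0, 0, 0, 0, 0, 2],
  [0, 0, 0, 0, 0, 0, 2],
], grip_force=40)

```text
time: 30.82
position: [0.4088, -0.2998, 0.0778]
tool_rot: [0.04, 0.707, -0.04, 0.705]
ft_force: [-0.6, -0.3, -0.4]
grip_width: 0.0288
```

Run:
```python
from h import *
obs()
```

```text
t30.8 pos [ 0.4088 -0.2998  0.0778] jaw -6.5 xaxis [-0.002 -0.    -1.   ] F [-0.6 -0.3 -0.4] grip 0.0288 q [-0.85  0.6   1.85 -0.    0.69 -0.74]
```

Call:
arm_command([
  [-3, 0, 0, 0, 0, 0, 2],
  [-4, 0, 0, 0, 0, 0, 2],
  [-3.5, 0, 0, 0, 0, 0, 2],
  [0, 0, 0, 0, 0, 0, 2],
])

```text
time: 31.32
position: [0.409, -0.2994, 0.1841]
tool_rot: [0.041, 0.707, -0.039, 0.705]
ft_force: [-0.1, -0.1, -1.4]
grip_width: 0.0288
```

Run:
```python
from h import *
obs()
rows([((.4493,-.0965,.16),np.radians(-6.5),2,5)])
```

```text
t31.3 pos [ 0.409  -0.2994  0.1841] jaw -6.5 xaxis [-0.002  0.002 -1.   ] F [-0.1 -0.1 -1.4] grip 0.0288 q [-0.85  0.43  1.76 -0.    0.95 -0.74]
5
[[0.49,4.12,0.34,-0.0,-0.001,-0.0,2],[0.49,4.12,0.34,-0.0,-0.001,-0.0,2],[0.49,4.12,0.34,-0.0,-0.001,-0.0,2],[0.48,4.12,0.34,-0.0,-0.001,-0.0,2],[0.48,4.12,0.34,-0.0,-0.001,-0.0,2]]
```

Call:
arm_command([
  [0.2, 4.1, 0.35, 0, 0, 0, 2],
  [0.2, 4.1, 0.35, 0, 0, 0, 2],
  [0.2, 4.1, 0.35, 0, 0, 0, 2],
  [0.2, 4.1, 0.35, 0, 0, 0, 2],
  [0.2, 3.4, 0.3, 0, 0, 0, 2],
  [0, 0, 0, 0, 0, 0, 2],
  [0, 0, 0, 0, 0, 0, 2],
])

```text
time: 32.2
position: [0.4454, -0.0977, 0.1662]
tool_rot: [0.044, 0.711, -0.039, 0.701]
ft_force: [0.0, 0.4, -1.5]
grip_width: 0.0286
```

Run:
```python
from h import *
tip(.0498)
rows([((.4493,-.0965,.145),np.radians(-6.5),2,3)])
```

```text
tip [ 0.4448 -0.0973  0.1164]
t32.2 pos [ 0.4454 -0.0977  0.1662] jaw -6.7 xaxis [-0.013  0.009 -1.   ] F [ 0.   0.4 -1.5] grip 0.0286 q [-0.46  0.4   1.89  0.    0.86 -0.35]
3
[[0.7,0.05,0.13,-0.001,-0.005,-0.002,2],[0.7,0.05,0.13,-0.001,-0.005,-0.002,2],[0.71,0.05,0.13,-0.001,-0.005,-0.002,2]]
```

Call:
arm_command([
  [0.7, 0, 0.15, 0, -0.005, -0.003, 2],
  [0.7, 0, 0.15, 0, -0.005, -0.003, 2],
  [0, 0, 0, 0, 0, 0, 2],
  [0, 0, 0, 0, 0, 0, 2],
])

```text
time: 32.7
position: [0.4482, -0.1008, 0.1503]
tool_rot: [0.043, 0.707, -0.043, 0.705]
ft_force: [0.3, -0.3, -1.5]
grip_width: 0.0291
```

Run:
```python
from h import *
tip(.0498)
p,d,c=cam('wrist'); o=robot.get_obs()
u,v=proj([[.4493,-.0973,.074]],c)[0]; print('pred hole',u,v)
g=cv2.cvtColor(p,cv2.COLOR_BGR2GRAY)[int(v)-20:int(v)+21,int(u)-20:int(u)+21]
n,l,s,ct=cv2.connectedComponentsWithStats((g<150).astype(np.uint8)); k=l[20,20]; print(s[k])
cx=int(u)-20+s[k][0]+(s[k][2]-1)/2; cy=int(v)-20+s[k][1]+(s[k][3]-1)/2; print(cx,cy,onplane([[cx,cy]],c,.074).round(4))
cv2.imwrite('pics/m.png',cv2.resize(p[int(v)-32:int(v)+32,int(u)-32:int(u)+32],None,fx=7,fy=7,interpolation=cv2.INTER_CUBIC))
rows([((.4495,-.0972,.133),np.radians(-6.5),2,2)])
```

```text
tip [ 0.448  -0.1007  0.1005]
t32.7 pos [ 0.4482 -0.1008  0.1503] jaw -7.0 xaxis [-0.003  0.001 -1.   ] F [ 0.3 -0.3 -1.5] grip 0.0291 q [-0.46  0.43  1.91 -0.    0.81 -0.34]
pred hole 322.68873566944575 205.01544072167704
[ 11  11  19  16 223]
322.0 203.5 [[ 0.4489 -0.096   0.074 ]]
2
[[0.87,0.18,0.05,-0.004,-0.002,-0.0,2],[0.87,0.18,0.05,-0.004,-0.002,-0.0,2]]
```

Call:
arm_command([
  [0.7, 0.22, 0.05, 0, -0.002, 0, 2],
  [0.7, 0.22, 0.05, 0, -0.001, 0, 2],
  [0, 0, 0, 0, 0, 0, 2],
  [0, 0, 0, 0, 0, 0, 2],
])

```text
time: 33.25
position: [0.4499, -0.0961, 0.1355]
tool_rot: [0.043, 0.706, -0.043, 0.706]
ft_force: [-0.2, -0.5, -1.8]
grip_width: 0.029
```

Run:
```python
from h import *
tip(.0498)
rows([((.4492,-.0965,.125),np.radians(-6.5),2,2)])
```

```text
tip [ 0.4499 -0.0961  0.0857]
t33.2 pos [ 0.4499 -0.0961  0.1355] jaw -6.9 xaxis [ 0.  0. -1.] F [-0.2 -0.5 -1.8] grip 0.0290 q [-0.45  0.45  1.92  0.    0.76 -0.33]
2
[[0.53,-0.02,-0.03,-0.004,0.0,-0.0,2],[0.53,-0.02,-0.03,-0.004,0.0,-0.0,2]]
```

Call:
arm_command([
  [0.5, -0.02, -0.03, 0, 0, 0, 2],
  [0.5, -0.02, -0.03, 0, 0, 0, 2],
  [0.5, 0, 0, 0, 0, 0, 2],
  [0.4, 0, 0, 0, 0, 0, 2],
  [0, 0, 0, 0, 0, 0, 2],
])

```text
time: 33.88
position: [0.449, -0.0959, 0.1154]
tool_rot: [0.043, 0.706, -0.042, 0.706]
ft_force: [0.1, 0.3, -0.7]
grip_width: 0.0293
```

Run:
```python
from h import *
tip(.0498)
```

```text
tip [ 0.449  -0.0959  0.0656]
t33.9 pos [ 0.449  -0.0959  0.1154] jaw -7.0 xaxis [-0.     0.001 -1.   ] F [ 0.1  0.3 -0.7] grip 0.0293 q [-0.46  0.49  1.94  0.    0.71 -0.34]
```

Inside the plate hole with no contact force. Continue to home.

Call:
arm_command([
  [0.5, -0.02, 0, 0, 0, 0, 2],
  [0.5, -0.02, 0, 0, 0, 0, 2],
  [0.5, 0, 0, 0, 0, 0, 2],
  [0, 0, 0, 0, 0, 0, 2],
])

```text
time: 34.38
position: [0.4488, -0.0959, 0.0992]
tool_rot: [0.044, 0.706, -0.042, 0.705]
ft_force: [-0.0, 1.7, -2.0]
grip_width: 0.0289
```

Run:
```python
from h import *
tip(.0498)
```

```text
tip [ 0.4488 -0.0958  0.0494]
t34.4 pos [ 0.4488 -0.0959  0.0992] jaw -7.0 xaxis [-0.001  0.002 -1.   ] F [-0.   1.7 -2. ] grip 0.0289 q [-0.46  0.52  1.95  0.    0.67 -0.34]
```

Call:
arm_command([
  [0.5, -0.03, 0, 0, 0, 0, 2],
  [0.5, -0.03, 0, 0, 0, 0, 2],
  [0.5, 0, 0, 0, 0, 0, 2],
  [0.3, 0, 0, 0, 0, 0, 2],
  [0.35, 0, 0, 0, 0, 0, 2],
  [0.35, 0, 0, 0, 0, 0, 2],
])

```text
time: 35.12
position: [0.4488, -0.0957, 0.0813]
tool_rot: [0.043, 0.705, -0.042, 0.706]
ft_force: [-6.6, 5.1, 39.5]
grip_width: 0.0291
```

Run:
```python
from h import *
tip(.0498)
```

```text
tip [ 0.4488 -0.0957  0.0315]
t35.1 pos [ 0.4488 -0.0957  0.0813] jaw -6.9 xaxis [ 0.002  0.001 -1.   ] F [-6.6  5.1 39.5] grip 0.0291 q [-0.46  0.56  1.97  0.    0.61 -0.34]
```

Second bolt home (0.0813). Release, rise, and move to view the pucks.

Call:
arm_command([
  [-0.1, 0, 0, 0, 0, 0, 2],
  [0, 0, 0, 0, 0, 0, 6],
  [0, 0, 0, 0, 0, 0, 6],
  [0, 0, 0, 0, 0, 0, 6],
  [-3, 0, 0, 0, 0, 0, 6],
  [-4, 0, 0, 0, 0, 0, 6],
  [-4.5, 0, 0, 0, 0, 0, 6],
  [0, 4.5, 0, 0.015, 0, 0, 6],
  [0, 4.5, 0, 0.015, 0, 0, 6],
  [0, 4.5, 0, 0.015, 0, 0, 6],
  [0, 4.5, 0, 0.015, 0, 0, 6],
  [0, 4.5, 0, 0.015, 0, 0, 6],
])

```text
time: 36.62
position: [0.4877, 0.1257, 0.1988]
tool_rot: [0.071, 0.701, -0.074, 0.706]
ft_force: [0.6, 0.4, -0.2]
grip_width: 0.0601
```

Call:
arm_command([
  [0, 4.5, 0, 0, 0, 0, 6],
  [0, 4.5, 0, 0, 0, 0, 6],
  [0, 2.2, 0, 0, 0, 0, 6],
  [0, 0, 0, 0, 0, 0, 6],
  [0, 0, 0, 0, 0, 0, 6],
])

```text
time: 37.25
position: [0.5111, 0.2406, 0.1956]
tool_rot: [0.069, 0.702, -0.073, 0.705]
ft_force: [0.3, 0.7, -0.3]
grip_width: 0.0601
```

Run:
```python
from h import *
obs(); p,d,c=cam('wrist'); cv2.imwrite('pics/p_full.png',p); np.savez('pics/p.npz',d=d,K=c[0],k1=c[1],T=c[2])
us=proj([[.51,.303,.022],[.42,.326,.022]],c); print(us.round(1))
hsv=cv2.cvtColor(p,cv2.COLOR_BGR2HSV); m=((hsv[...,1]>90)&((hsv[...,0]<15)|(hsv[...,0]>170))&(p.max(2)>30)).astype(np.uint8)
m[245:]=0; m=cv2.morphologyEx(m,cv2.MORPH_OPEN,np.ones((3,3),np.uint8))
n,l,s,ct=cv2.connectedComponentsWithStats(m)
for k in range(1,n):
    if s[k][4]>150: print(s[k],ct[k].round(1),onplane([ct[k]],c,.022).round(4))
x0,x1,y0,y1=int(us[:,0].min())-70,int(us[:,0].max())+70,max(0,int(us[:,1].min())-60),int(us[:,1].max())+60
print(x0,y0); cv2.imwrite('pics/p.png',cv2.resize(p[y0:y1,x0:x1],None,fx=3.2,fy=3.2,interpolation=cv2.INTER_CUBIC))
```

```text
t37.2 pos [0.5111 0.2406 0.1956] jaw -11.5 xaxis [ 0.004 -0.007 -1.   ] F [ 0.3  0.7 -0.3] grip 0.0601 q [ 0.25  0.48  1.61 -0.01  1.04  0.45]
[[308.1 124.2]
 [219.8 120. ]]
[ 512   76   63   60 2582] [540.2 105.6] [[0.7547 0.2746 0.022 ]]
[ 197   94   47   46 1366] [219.4 115.3] [[0.4209 0.3307 0.022 ]]
[ 280  139   43   46 1232] [302.6 162.5] [[0.4955 0.2644 0.022 ]]
149 59
```

View pics/p.png

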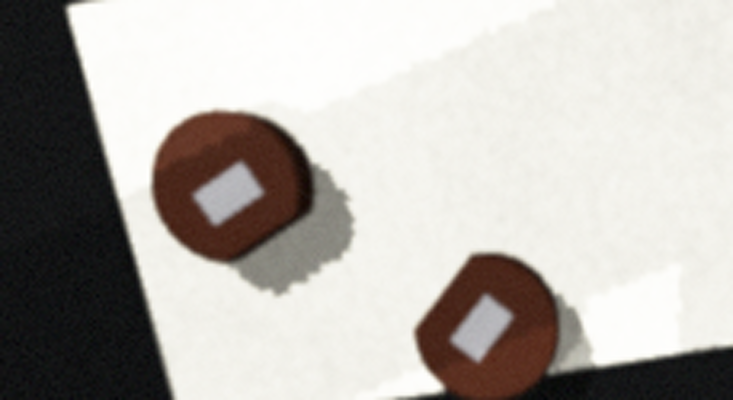

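Two pucks only, one now knocked aside: A at about (0.421,0.331) with its flat facing lower right, and B at about (0.496,0.264) with its flat facing upper left. Next I compute their poses and the bar line.

```bash
cat > pk.py <<'E'
from h import *
def pucks(p,c,zt=.022,vmax=245):
    hsv=cv2.cvtColor(p,cv2.COLOR_BGR2HSV); m=((hsv[...,1]>90)&((hsv[...,0]<15)|(hsv[...,0]>170))&(p.max(2)>30)).astype(np.uint8)
    m[vmax:]=0; m=cv2.morphologyEx(m,cv2.MORPH_OPEN,np.ones((3,3),np.uint8))
    for ct in cv2.findContours(m,cv2.RETR_EXTERNAL,cv2.CHAIN_APPROX_NONE)[0]:
        if not 600<cv2.contourArea(ct)<6000: continue
        f=np.zeros_like(m); cv2.drawContours(f,[ct],-1,1,-1)
        W=onplane(ct[:,0].astype(float),c,zt)[:,:2]
        (cx,cy),r=cv2.minEnclosingCircle((W*1000).astype(np.float32)); C=np.array([cx,cy])/1000
        rr=np.hypot(*(W-C).T)
        k=rr.argsort()[:max(6,len(W)//8)]; fd=(W[k].mean(0)-C); fa=np.degrees(np.arctan2(fd[1],fd[0]))
        g=((hsv[...,1]<70)&(f>0)).astype(np.uint8); n,l,s,cc=cv2.connectedComponentsWithStats(g)
        if n<2: print('nocoupon',C,r,fa);continue
        j=1+s[1:,4].argmax(); v,u=np.nonzero(l==j); Q=onplane(np.c_[u,v].astype(float),c,zt)[:,:2]
        (qx,qy),(a,b),ang=cv2.minAreaRect((Q*1000).astype(np.float32))
        al=min([ang+90*i for i in range(-4,5)],key=lambda t:abs((t-fa+180)%360-180))
        print('centre',C.round(4),'r %.1f'%r,'coupon',np.round([qx,qy,a,b],1),'flat dir by edge %.1f by coupon %.1f'%(fa,al))
E
python3 - <<'E'
from pk import *
p=cv2.imread('pics/p_full.png'); z=np.load('pics/p.npz');c=(z['K'],float(z['k1']),z['T']); pucks(p,c)
z=np.load('pics/c.npz');c=(z['K'],float(z['k1']),z['T']);d=z['d']
# bar edge in c (plate yaw from holes)
A=np.array([.4698,.1167]);B=np.array([.4525,-.1027]); ey=(A-B)/np.linalg.norm(A-B); ex=np.array([ey[1],-ey[0]]); O=(A+B)/2
v,u=np.mgrid[40:240,300:470]; P=pts(np.c_[u.ravel(),v.ravel()],d[40:240,300:470].ravel(),c)
X=(P[:,:2]-O)@ex; Y=(P[:,:2]-O)@ey
for y0 in (-.06,0.,.06):
    m=abs(Y-y0)<.03
    h=[(round(x*1000),round(float(np.median(P[m&(abs(X-x)<.001),2]))*1000,1)) for x in np.arange(.09,.125,.002) if (m&(abs(X-x)<.001)).sum()>3]; print(y0,h)
im=cv2.imread('pics/c.png',0)
for y0 in (-.05,.0,.05):
    xs=np.arange(.085,.13,.001); W=np.c_[O+xs[:,None]*ex+y0*ey,np.full(len(xs),.084)]; q=proj(W,c); print(cv2.remap(im,q[:,0].astype(np.float32).reshape(1,-1),q[:,1].astype(np.float32).reshape(1,-1),cv2.INTER_LINEAR).ravel().tolist())
E
```

```text
centre [0.4932 0.2655] r 25.5 coupon [492.1 266.7  21.4  13.4] flat dir by edge 127.3 by coupon 129.6
centre [0.4212 0.3296] r 24.9 coupon [420.2 326.8  21.5  13.3] flat dir by edge -52.1 by coupon -70.2
nocoupon [0.75860931 0.27325174] 34.762672424316406 -12.282867184347976
-0.06 [(90, 73.7), (92, 73.4), (94, 73.6), (96, 73.6), (98, 73.7), (100, 73.5), (102, 73.4), (104, 73.4), (106, 73.4), (108, 73.8), (110, 74.9), (112, 82.7), (114, 83.4), (116, 83.5), (118, 83.3), (122, 73.6), (124, 73.5)]
0.0 [(90, 73.5), (92, 73.7), (94, 73.7), (96, 73.6), (98, 73.6), (100, 73.4), (102, 73.5), (104, 73.6), (106, 73.3), (108, 73.6), (110, 74.8), (112, 83.1), (114, 83.5), (116, 83.6), (118, 83.3), (122, 73.6), (124, 73.4)]
0.06 [(90, 73.2), (92, 73.4), (94, 73.2), (96, 73.3), (98, 73.4), (100, 73.5), (102, 73.4), (104, 73.3), (106, 73.4), (108, 73.3), (110, 78.5), (112, 83.3), (114, 83.3), (116, 83.4), (118, 82.7), (120, 73.9), (122, 73.3), (124, 73.3)]
[242, 242, 243, 244, 244, 243, 243, 243, 244, 243, 242, 241, 241, 241, 241, 241, 242, 242, 241, 241, 240, 235, 223, 189, 180, 193, 220, 225, 226, 226, 226, 223, 210, 194, 190, 219, 234, 240, 242, 242, 243, 244, 245, 244, 244]
[221, 222, 219, 222, 224, 224, 222, 224, 223, 221, 218, 216, 216, 216, 216, 217, 218, 217, 219, 220, 217, 209, 190, 164, 157, 172, 198, 204, 202, 199, 198, 195, 181, 159, 155, 182, 207, 218, 219, 215, 208, 191, 186, 189, 195]
[237, 237, 234, 230, 228, 226, 226, 227, 227, 226, 223, 219, 218, 217, 216, 217, 220, 223, 222, 222, 221, 212, 189, 165, 168, 186, 203, 207, 208, 204, 203, 198, 183, 156, 157, 184, 206, 217, 220, 217, 219, 222, 223, 222, 221]
```

The bar face lies 110 mm from the hole line and the plate is now at −6.65°. Puck B: grasp with jaw 40°, place with jaw −96.65°. Puck A: grasp at 21°, place at 83.35°.

Run:
```python
from h import *
rows([((.493,.266,.10),np.radians(40),6.8,7)])
```

```text
7
[[1.36,0.31,-0.33,-0.128,0.0,0.001,6.8],[1.36,0.35,-0.29,-0.128,0.0,0.001,6.8],[1.36,0.39,-0.24,-0.128,0.0,0.001,6.8],[1.36,0.41,-0.19,-0.128,0.0,0.001,6.8],[1.36,0.43,-0.14,-0.128,0.0,0.001,6.8],[1.36,0.44,-0.08,-0.128,0.0,0.001,6.8],[1.37,0.45,-0.02,-0.128,0.0,0.001,6.8]]
```

Call:
arm_command([
  [1.36, 0.31, -0.33, -0.128, 0, 0, 6.8],
  [1.36, 0.35, -0.29, -0.128, 0, 0, 6.8],
  [1.36, 0.39, -0.24, -0.128, 0, 0, 6.8],
  [1.36, 0.41, -0.19, -0.128, 0, 0, 6.8],
  [1.36, 0.43, -0.14, -0.128, 0, 0, 6.8],
  [1.36, 0.44, -0.08, -0.128, 0, 0, 6.8],
  [1.37, 0.45, 0, -0.128, 0, 0, 6.8],
  [0, 0, 0, 0, 0, 0, 6.8],
  [0, 0, 0, 0, 0, 0, 6.8],
])

```text
time: 38.42
position: [0.4939, 0.2539, 0.0989]
tool_rot: [-0.248, 0.663, 0.241, 0.664]
ft_force: [-0.1, -0.0, 0.2]
grip_width: 0.068
```

Run:
```python
from h import *
obs(); rows([((.493,.266,.06),np.radians(40),6.8,3),((.493,.266,.006),np.radians(40),6.8,4)])
```

```text
t38.4 pos [0.4939 0.2539 0.0989] jaw 40.4 xaxis [ 0.004 -0.01  -1.   ] F [-0.1 -0.   0.2] grip 0.0680 q [ 0.28  0.61  1.71 -0.01  0.81 -0.42]
7
[[1.29,0.34,0.24,0.003,-0.001,0.003,6.8],[1.29,0.33,0.24,0.003,-0.001,0.003,6.8],[1.3,0.33,0.24,0.003,-0.001,0.003,6.8],[1.35,0.0,0.0,0.0,0.0,0.0,6.8],[1.35,0.0,0.0,0.0,0.0,0.0,6.8],[1.35,0.0,0.0,0.0,0.0,0.0,6.8],[1.35,0.0,0.0,0.0,0.0,0.0,6.8]]
```

Call:
arm_command([
  [1.3, 0.36, 0.26, 0, 0, 0.003, 6.8],
  [1.3, 0.36, 0.26, 0, 0, 0.003, 6.8],
  [1.3, 0.36, 0.26, 0, 0, 0.003, 6.8],
  [0, 0, 0, 0, 0, 0, 6.8],
])

```text
time: 38.92
position: [0.4937, 0.2675, 0.0578]
tool_rot: [-0.244, 0.664, 0.243, 0.663]
ft_force: [-0.0, 0.4, -0.7]
grip_width: 0.0677
```

Run:
```python
from h import *
obs(); rows([((.493,.266,.006),np.radians(40),6.8,4)])
```

```text
t38.9 pos [0.4937 0.2675 0.0578] jaw 40.3 xaxis [-0.001 -0.002 -1.   ] F [-0.   0.4 -0.7] grip 0.0677 q [ 0.3   0.68  1.72 -0.    0.74 -0.4 ]
4
[[1.3,-0.02,-0.03,0.001,-0.0,0.0,6.8],[1.3,-0.02,-0.04,0.001,-0.0,0.0,6.8],[1.3,-0.02,-0.04,0.001,-0.0,0.0,6.8],[1.3,-0.02,-0.04,0.001,-0.0,0.0,6.8]]
```

Call:
arm_command([
  [1.3, 0, 0, 0, 0, 0, 6.8],
  [1.3, 0, 0, 0, 0, 0, 6.8],
  [1.3, 0, 0, 0, 0, 0, 6.8],
  [0.9, 0, 0, 0, 0, 0, 6.8],
  [0, 0, 0, 0, 0, 0, 6.8],
  [0, 0, 0, 0, 0, 0, 4.2],
  [0, 0, 0, 0, 0, 0, 4.2],
  [0, 0, 0, 0, 0, 0, 4.2],
  [0, 0, 0, 0, 0, 0, 4.2],
], grip_force=15)

```text
time: 40.05
position: [0.4942, 0.2676, 0.0069]
tool_rot: [-0.244, 0.664, 0.243, 0.664]
ft_force: [0.4, -0.3, -0.5]
grip_width: 0.0489
```

Run:
```python
from h import *
obs()
```

```text
t40.0 pos [0.4942 0.2676 0.0069] jaw 40.3 xaxis [ 0.001 -0.002 -1.   ] F [ 0.4 -0.3 -0.5] grip 0.0489 q [ 0.3   0.77  1.73 -0.    0.64 -0.4 ]
```

Gripped (49 mm). Lift, then carry and turn to the bar.

Call:
arm_command([
  [-4, 0, 0, 0, 0, 0, 4.2],
  [-5, 0, 0, 0, 0, 0, 4.2],
  [-5, 0, 0, 0, 0, 0, 4.2],
  [0, 0, 0, 0, 0, 0, 4.2],
])

```text
time: 40.55
position: [0.4942, 0.2677, 0.1503]
tool_rot: [-0.244, 0.664, 0.243, 0.664]
ft_force: [-0.4, 0.1, -1.3]
grip_width: 0.049
```

Run:
```python
from h import *
obs(); rows([((.5335,-.0455,.145),np.radians(-96.65),4.2,16)])
```

```text
t40.5 pos [0.4942 0.2677 0.1503] jaw 40.2 xaxis [-0.001 -0.002 -1.   ] F [-0.4  0.1 -1.3] grip 0.0490 q [ 0.3   0.54  1.66 -0.    0.94 -0.4 ]
16
[[0.04,-1.65,-1.08,0.149,0.0,0.0,4.2],[0.04,-1.79,-0.82,0.149,0.0,0.0,4.2],[0.04,-1.9,-0.54,0.149,0.0,0.0,4.2],[0.04,-1.96,-0.25,0.149,0.0,0.0,4.2],[0.04,-1.97,0.04,0.149,0.0,0.0,4.2],[0.03,-1.94,0.33,0.149,0.0,0.0,4.2],[0.03,-1.87,0.62,0.149,0.0,0.0,4.2],[0.03,-1.76,0.89,0.149,0.0,0.0,4.2],[0.03,-1.61,1.14,0.149,0.0,0.0,4.2],[0.03,-1.42,1.37,0.149,0.0,0.0,4.2],[0.03,-1.2,1.56,0.149,0.0,0.0,4.2],[0.03,-0.96,1.73,0.149,0.0,0.0,4.2]]
[[0.03,-0.69,1.85,0.149,0.0,0.0,4.2],[0.03,-0.41,1.93,0.149,0.0,0.0,4.2],[0.03,-0.11,1.97,0.149,0.0,0.0,4.2],[0.03,0.18,1.96,0.149,0.0,0.0,4.2]]
```

Call:
arm_command([
  [0, -1.65, -1.08, 0.149, 0, 0, 4.2],
  [0, -1.79, -0.82, 0.149, 0, 0, 4.2],
  [0, -1.9, -0.54, 0.149, 0, 0, 4.2],
  [0, -1.96, -0.25, 0.149, 0, 0, 4.2],
  [0, -1.97, 0.04, 0.149, 0, 0, 4.2],
  [0, -1.94, 0.33, 0.149, 0, 0, 4.2],
  [0, -1.87, 0.62, 0.149, 0, 0, 4.2],
  [0, -1.76, 0.89, 0.149, 0, 0, 4.2],
  [0, -1.61, 1.14, 0.149, 0, 0, 4.2],
  [0, -1.42, 1.37, 0.149, 0, 0, 4.2],
  [0, -1.2, 1.56, 0.149, 0, 0, 4.2],
  [0, -0.96, 1.73, 0.149, 0, 0, 4.2],
])

```text
time: 42.05
position: [0.5064, 0.0258, 0.1372]
tool_rot: [0.376, 0.603, -0.388, 0.587]
ft_force: [0.3, -0.1, -0.3]
grip_width: 0.0492
```

Call:
arm_command([
  [0, -0.69, 1.85, 0.149, 0, 0, 4.2],
  [0, -0.41, 1.93, 0.149, 0, 0, 4.2],
  [0, -0.11, 1.97, 0.149, 0, 0, 4.2],
  [0, 0.18, 1.96, 0.149, 0, 0, 4.2],
  [0, 0, 0, 0, 0, 0, 4.2],
  [0, 0, 0, 0, 0, 0, 4.2],
])

```text
time: 42.8
position: [0.5058, -0.0547, 0.1302]
tool_rot: [-0.533, -0.461, 0.555, -0.441]
ft_force: [1.3, 0.4, -1.5]
grip_width: 0.0497
```

Run:
```python
from h import *
obs(); rows([((.5335,-.0455,.10),np.radians(-96.65),4.2,4)])
```

```text
t42.8 pos [ 0.5058 -0.0547  0.1302] jaw -100.7 xaxis [-0.042  0.002 -0.999] F [ 1.3  0.4 -1.5] grip 0.0497 q [-0.32  0.53  1.78 -0.01  0.88  1.45]
4
[[0.73,0.67,-0.36,-0.018,0.001,0.011,4.2],[0.73,0.67,-0.35,-0.018,0.001,0.011,4.2],[0.74,0.67,-0.33,-0.018,0.001,0.011,4.2],[0.75,0.66,-0.32,-0.018,0.001,0.011,4.2]]
```

Call:
arm_command([
  [0.7, 0.67, -0.36, -0.018, 0, 0.011, 4.2],
  [0.7, 0.67, -0.35, -0.018, 0, 0.011, 4.2],
  [0.7, 0.67, -0.34, -0.018, 0, 0.011, 4.2],
  [0.7, 0.66, -0.32, -0.018, 0, 0.011, 4.2],
  [0, 0, 0, 0, 0, 0, 4.2],
  [0, 0, 0, 0, 0, 0, 4.2],
])

```text
time: 43.55
position: [0.5349, -0.0419, 0.0985]
tool_rot: [-0.525, -0.472, 0.525, -0.475]
ft_force: [-0.1, -0.2, -0.1]
grip_width: 0.0491
```

```bash
cat >> h.py <<'E'
def pl():
    O=np.array([.4618,.0132]);a=np.radians(-6.65);ex=np.array([np.cos(a),np.sin(a)]);ey=np.array([-ex[1],ex[0]])
    o=robot.get_obs();r=np.array(o['position'][:2])-O;f=np.array(o['ft_force'][:2]);print('plate XY mm',(r@ex*1000).round(1),(r@ey*1000).round(1),'FX %.1f FY %.1f'%(f@ex,f@ey))
E
python3 - <<'E'
from h import *
obs(); pl(); rows([((.5335,-.0455,.081),np.radians(-96.65),4.2,3)])
E
```

```text
t43.5 pos [ 0.5349 -0.0419  0.0985] jaw -95.9 xaxis [ 0.003 -0.004 -1.   ] F [-0.1 -0.2 -0.1] grip 0.0491 q [-0.28  0.59  1.77 -0.    0.78  1.39]
plate XY mm 79.0 -46.2 FX -0.1 FY -0.2
3
[[0.58,-0.04,0.12,0.004,0.001,-0.001,4.2],[0.58,-0.04,0.12,0.004,0.001,-0.001,4.2],[0.58,-0.03,0.13,0.004,0.001,-0.001,4.2]]
```

Call:
arm_command([
  [0.6, 0, 0.05, 0.004, 0, 0, 4.2],
  [0.6, 0, 0.05, 0.004, 0, 0, 4.2],
  [0.35, 0, 0, 0, 0, 0, 4.2],
  [0, 0, 0, 0, 0, 0, 4.2],
])

```text
time: 44.05
position: [0.5347, -0.0434, 0.0822]
tool_rot: [-0.527, -0.469, 0.528, -0.473]
ft_force: [0.3, 0.1, -1.2]
grip_width: 0.0494
```

Run:
```python
from h import *
obs(); pl()
```

```text
t44.0 pos [ 0.5347 -0.0434  0.0822] jaw -96.5 xaxis [ 0.003 -0.004 -1.   ] F [ 0.3  0.1 -1.2] grip 0.0494 q [-0.29  0.62  1.78 -0.    0.74  1.4 ]
plate XY mm 79.0 -47.8 FX 0.3 FY 0.2
```

Now ease down 1 mm and slide toward the bar (+tool y) with a light grip.

Call:
arm_command([
  [0.1, 0, 0, 0, 0, 0, 4.2],
  [0, 0.4, 0, 0, 0, 0, 4.2],
  [0, 0.4, 0, 0, 0, 0, 4.2],
  [0, 0.3, 0, 0, 0, 0, 4.2],
  [0, 0.3, 0, 0, 0, 0, 4.2],
], grip_force=8)

```text
time: 44.68
position: [0.5464, -0.0447, 0.0811]
tool_rot: [-0.525, -0.472, 0.529, -0.471]
ft_force: [-7.2, -0.6, 1.9]
grip_width: 0.0498
```

Run:
```python
from h import *
obs(); pl()
```

```text
t44.7 pos [ 0.5464 -0.0447  0.0811] jaw -96.4 xaxis [-0.004 -0.003 -1.   ] F [-7.2 -0.6  1.9] grip 0.0498 q [-0.28  0.63  1.74 -0.01  0.77  1.4 ]
plate XY mm 90.7 -47.7 FX -7.1 FY -1.5
```

Contact with the bar at X = 90.7 mm with 7 N. Hold a little pressure, release, rise.

Call:
arm_command([
  [0, 0.2, 0, 0, 0, 0, 4.2],
  [0, 0.2, 0, 0, 0, 0, 5.6],
  [0, 0, 0, 0, 0, 0, 6.0],
  [0, 0, 0, 0, 0, 0, 6.0],
  [-2, 0, 0, 0, 0, 0, 6],
  [-4, 0, 0, 0, 0, 0, 6],
  [-4, 0, 0, 0, 0, 0, 6],
  [0, 0, 0, 0, 0, 0, 6],
])

```text
time: 45.68
position: [0.5543, -0.0454, 0.1843]
tool_rot: [-0.527, -0.47, 0.528, -0.473]
ft_force: [0.6, -0.1, 1.3]
grip_width: 0.06
```

Run:
```python
from pk import *
obs(); pl()
rows([((.46,.235,.19),np.radians(21),6.8,12)])
```

```text
t45.7 pos [ 0.5543 -0.0454  0.1843] jaw -96.4 xaxis [ 0.002 -0.004 -1.   ] F [ 0.6 -0.1  1.3] grip 0.0600 q [-0.28  0.48  1.65 -0.    1.01  1.4 ]
plate XY mm 98.6 -47.5 FX 0.6 FY -0.0
13
[[-0.05,-0.96,-2.06,-0.158,0.0,0.0,6.8],[-0.05,-0.63,-2.19,-0.158,0.0,0.0,6.8],[-0.05,-0.28,-2.26,-0.158,0.0,0.0,6.8],[-0.05,0.08,-2.27,-0.158,0.0,0.0,6.8],[-0.05,0.44,-2.23,-0.158,0.0,0.0,6.8],[-0.05,0.78,-2.14,-0.158,0.0,0.0,6.8],[-0.05,1.11,-1.99,-0.158,0.0,0.0,6.8],[-0.05,1.41,-1.79,-0.158,0.0,0.0,6.8],[-0.05,1.67,-1.54,-0.158,0.0,0.0,6.8],[-0.05,1.89,-1.26,-0.158,0.0,0.0,6.8],[-0.05,2.07,-0.95,-0.158,0.0,0.0,6.8],[-0.04,2.19,-0.61,-0.158,0.0,0.0,6.8]]
[[-0.04,2.26,-0.26,-0.158,0.0,0.0,6.8]]
```

Call:
arm_command([
  [0, -0.96, -2.06, -0.158, 0, 0, 6.8],
  [0, -0.63, -2.19, -0.158, 0, 0, 6.8],
  [0, -0.28, -2.26, -0.158, 0, 0, 6.8],
  [0, 0.08, -2.27, -0.158, 0, 0, 6.8],
  [0, 0.44, -2.23, -0.158, 0, 0, 6.8],
  [0, 0.78, -2.14, -0.158, 0, 0, 6.8],
  [0, 1.11, -1.99, -0.158, 0, 0, 6.8],
  [0, 1.41, -1.79, -0.158, 0, 0, 6.8],
  [0, 1.67, -1.54, -0.158, 0, 0, 6.8],
  [0, 1.89, -1.26, -0.158, 0, 0, 6.8],
  [0, 2.07, -0.95, -0.158, 0, 0, 6.8],
  [0, 2.19, -0.61, -0.158, 0, 0, 6.8],
])

```text
time: 47.18
position: [0.4529, 0.2171, 0.1721]
tool_rot: [-0.096, 0.704, 0.095, 0.697]
ft_force: [0.6, -0.1, -0.2]
grip_width: 0.0681
```

Call:
arm_command([
  [0, 2.8, -0.8, -0.158, 0, 0, 6.8],
  [0, 1.5, -0.8, 0, 0, 0, 6.8],
  [0, 0, 0, 0, 0, 0, 6.8],
  [0, 0, 0, 0, 0, 0, 6.8],
])

```text
time: 47.68
position: [0.4216, 0.2531, 0.1696]
tool_rot: [-0.152, 0.696, 0.151, 0.685]
ft_force: [-0.1, 0.7, 0.3]
grip_width: 0.068
```

Run:
```python
from pk import *
obs(); p,d,c=cam('wrist'); cv2.imwrite('pics/q_full.png',p); pucks(p,c)
rows([((.4205,.328,.06),np.radians(21),6.8,5)])
```

```text
t47.7 pos [0.4216 0.2531 0.1696] jaw 24.7 xaxis [-0.014 -0.005 -1.   ] F [-0.1  0.7  0.3] grip 0.0680 q [ 0.31  0.43  1.81 -0.    0.92 -0.12]
centre [0.4193 0.3286] r 23.9 coupon [420.1 327.   21.4  13.5] flat dir by edge -71.6 by coupon -69.1
5
[[2.18,1.37,0.64,0.013,-0.003,-0.0,6.8],[2.19,1.38,0.62,0.013,-0.003,-0.0,6.8],[2.19,1.38,0.59,0.013,-0.003,-0.0,6.8],[2.19,1.39,0.57,0.013,-0.003,-0.0,6.8],[2.19,1.4,0.54,0.013,-0.003,-0.0,6.8]]
```

Call:
arm_command([
  [2.0, 1.4, 0.62, 0.014, -0.003, 0, 6.8],
  [2.0, 1.4, 0.61, 0.014, -0.003, 0, 6.8],
  [2.0, 1.4, 0.59, 0.014, -0.003, 0, 6.8],
  [2.0, 1.4, 0.57, 0.014, -0.003, 0, 6.8],
  [2.0, 1.3, 0.55, 0.014, -0.003, 0, 6.8],
  [0, 0, 0, 0, 0, 0, 6.8],
  [0, 0, 0, 0, 0, 0, 6.8],
])

```text
time: 48.6
position: [0.4291, 0.3256, 0.0678]
tool_rot: [-0.121, 0.694, 0.122, 0.699]
ft_force: [0.5, 0.4, 0.3]
grip_width: 0.0682
```

Run:
```python
from h import *
obs(); rows([((.420,.328,.05),np.radians(20.7),6.8,2)])
```

```text
t48.6 pos [0.4291 0.3256 0.0678] jaw 19.8 xaxis [ 0.007  0.002 -1.   ] F [0.5 0.4 0.3] grip 0.0682 q [ 0.44  0.65  1.78 -0.    0.71  0.1 ]
2
[[0.89,0.27,-0.39,-0.008,0.004,0.0,6.8],[0.89,0.27,-0.39,-0.008,0.004,0.0,6.8]]
```

Call:
arm_command([
  [0.9, 0.27, -0.39, -0.008, 0.004, 0, 6.8],
  [0.9, 0.27, -0.39, -0.008, 0.004, 0, 6.8],
  [0, 0, 0, 0, 0, 0, 6.8],
  [1.0, 0, 0, 0, 0, 0, 6.8],
  [1.0, 0, 0, 0, 0, 0, 6.8],
  [1.0, 0, 0, 0, 0, 0, 6.8],
  [0.9, 0, 0, 0, 0, 0, 6.8],
  [0, 0, 0, 0, 0, 0, 6.8],
])

```text
time: 49.6
position: [0.4204, 0.3271, 0.0081]
tool_rot: [-0.127, 0.695, 0.126, 0.696]
ft_force: [0.2, -0.8, -0.2]
grip_width: 0.0678
```

Run:
```python
from h import *
obs()
```

```text
t49.6 pos [0.4204 0.3271 0.0081] jaw 20.6 xaxis [ 0.001 -0.    -1.   ] F [ 0.2 -0.8 -0.2] grip 0.0678 q [ 0.45  0.75  1.81 -0.    0.58  0.09]
```

Call:
arm_command([
  [0.1, 0, 0, 0, 0, 0, 4.2],
  [0, 0, 0, 0, 0, 0, 4.2],
  [0, 0, 0, 0, 0, 0, 4.2],
  [0, 0, 0, 0, 0, 0, 4.2],
  [0, 0, 0, 0, 0, 0, 4.2],
  [-4, 0, 0, 0, 0, 0, 4.2],
  [-5, 0, 0, 0, 0, 0, 4.2],
  [-5, 0, 0, 0, 0, 0, 4.2],
  [0, 0, 0, 0, 0, 0, 4.2],
], grip_force=15)

```text
time: 50.72
position: [0.4205, 0.3272, 0.1508]
tool_rot: [-0.127, 0.696, 0.126, 0.696]
ft_force: [-0.3, -0.3, -0.7]
grip_width: 0.0489
```

Run:
```python
from h import *
obs(); rows([((.5451,.0539,.148),np.radians(83.35),4.2,10)])
```

```text
t50.7 pos [0.4205 0.3272 0.1508] jaw 20.6 xaxis [ 0.001 -0.    -1.   ] F [-0.3 -0.3 -0.7] grip 0.0489 q [ 0.45  0.51  1.73 -0.    0.9   0.09]
10
[[0.03,-3.0,0.2,-0.109,-0.0,0.0,4.2],[0.03,-3.0,-0.13,-0.109,-0.0,0.0,4.2],[0.03,-2.97,-0.45,-0.109,-0.0,0.0,4.2],[0.03,-2.9,-0.77,-0.109,-0.0,0.0,4.2],[0.03,-2.8,-1.09,-0.109,-0.0,0.0,4.2],[0.03,-2.66,-1.39,-0.109,-0.0,0.0,4.2],[0.03,-2.5,-1.67,-0.109,-0.0,0.0,4.2],[0.03,-2.3,-1.93,-0.109,-0.0,0.0,4.2],[0.03,-2.08,-2.17,-0.109,-0.0,0.0,4.2],[0.03,-1.83,-2.39,-0.109,-0.0,0.0,4.2]]
```

Call:
arm_command([
  [0, -3.0, 0.2, -0.109, 0, 0, 4.2],
  [0, -3.0, -0.13, -0.109, 0, 0, 4.2],
  [0, -2.97, -0.45, -0.109, 0, 0, 4.2],
  [0, -2.9, -0.77, -0.109, 0, 0, 4.2],
  [0, -2.8, -1.09, -0.109, 0, 0, 4.2],
  [0, -2.66, -1.39, -0.109, 0, 0, 4.2],
  [0, -2.5, -1.67, -0.109, 0, 0, 4.2],
  [0, -2.3, -1.93, -0.109, 0, 0, 4.2],
  [0, -2.08, -2.17, -0.109, 0, 0, 4.2],
  [0, -1.6, -2.0, -0.109, 0, 0, 4.2],
  [0, 0, 0, 0, 0, 0, 4.2],
  [0, 0, 0, 0, 0, 0, 4.2],
])

```text
time: 52.22
position: [0.5399, 0.0513, 0.1362]
tool_rot: [-0.472, 0.528, 0.484, 0.514]
ft_force: [0.3, 0.9, -0.5]
grip_width: 0.049
```

Run:
```python
from h import *
obs(); pl(); rows([((.5451,.0539,.1),np.radians(83.35),4.2,4)])
```

```text
t52.2 pos [0.5399 0.0513 0.1362] jaw 85.1 xaxis [-0.027 -0.001 -1.   ] F [ 0.3  0.9 -0.5] grip 0.0490 q [-0.11  0.55  1.7  -0.    0.92 -1.59]
plate XY mm 73.1 46.9 FX 0.2 FY 0.9
4
[[0.9,-0.15,0.08,0.008,-0.001,-0.007,4.2],[0.9,-0.14,0.08,0.008,-0.001,-0.007,4.2],[0.9,-0.14,0.08,0.008,-0.001,-0.007,4.2],[0.9,-0.13,0.08,0.008,-0.001,-0.007,4.2]]
```

Call:
arm_command([
  [1.0, -0.1, 0.08, 0.008, -0.001, -0.007, 4.2],
  [1.0, -0.1, 0.08, 0.008, 0, -0.007, 4.2],
  [1.0, -0.1, 0.08, 0.008, 0, -0.007, 4.2],
  [0.8, -0.1, 0.08, 0.008, 0, -0.006, 4.2],
  [0, 0, 0, 0, 0, 0, 4.2],
  [0, 0, 0, 0, 0, 0, 4.2],
])

```text
time: 52.98
position: [0.5412, 0.0572, 0.0942]
tool_rot: [-0.47, 0.529, 0.47, 0.528]
ft_force: [0.3, -0.9, -0.4]
grip_width: 0.0496
```

Run:
```python
from h import *
obs(); pl()
```

```text
t53.0 pos [0.5412 0.0572 0.0942] jaw 83.3 xaxis [-0.002 -0.002 -1.   ] F [ 0.3 -0.9 -0.4] grip 0.0496 q [-0.1   0.61  1.75 -0.    0.79 -1.55]
plate XY mm 73.8 52.8 FX 0.4 FY -0.8
```

Call:
arm_command([
  [0.6, 0, 0, 0, 0, 0, 4.2],
  [0.5, 0, 0, 0, 0, 0, 4.2],
  [0.1, -0.2, 0, 0, 0, 0, 4.2],
  [0, -0.4, 0, 0, 0, 0, 4.2],
  [0, -0.4, 0, 0, 0, 0, 4.2],
  [0, 0, 0, 0, 0, 0, 4.2],
], grip_force=8)

```text
time: 53.72
position: [0.5531, 0.0555, 0.0822]
tool_rot: [-0.471, 0.529, 0.469, 0.528]
ft_force: [-0.7, -0.1, -0.8]
grip_width: 0.0496
```

Run:
```python
from h import *
obs(); pl()
```

```text
t53.7 pos [0.5531 0.0555 0.0822] jaw 83.2 xaxis [ 0.001 -0.002 -1.   ] F [-0.7 -0.1 -0.8] grip 0.0496 q [-0.1   0.64  1.72 -0.    0.78 -1.55]
plate XY mm 85.8 52.6 FX -0.7 FY -0.2
```

Call:
arm_command([
  [0.05, -0.25, 0, 0, 0, 0, 4.2],
  [0, -0.25, 0, 0, 0, 0, 4.2],
  [0, -0.25, 0, 0, 0, 0, 4.2],
  [0, -0.25, 0, 0, 0, 0, 4.2],
])

```text
time: 54.22
position: [0.5594, 0.0548, 0.0813]
tool_rot: [-0.468, 0.531, 0.471, 0.526]
ft_force: [-6.8, -0.4, 4.3]
grip_width: 0.0495
```

Run:
```python
from h import *
obs(); pl()
```

```text
t54.2 pos [0.5594 0.0548 0.0813] jaw 83.3 xaxis [-0.008 -0.002 -1.   ] F [-6.8 -0.4  4.3] grip 0.0495 q [-0.1   0.65  1.7  -0.    0.8  -1.55]
plate XY mm 92.1 52.6 FX -6.7 FY -1.1
```

Contact, 7 N at the bar. Press slightly, release, rise, and back off to view.

Call:
arm_command([
  [0, -0.2, 0, 0, 0, 0, 4.2],
  [0, -0.1, 0, 0, 0, 0, 5.6],
  [0, 0, 0, 0, 0, 0, 6.0],
  [0, 0, 0, 0, 0, 0, 6.0],
  [-2, 0, 0, 0, 0, 0, 6],
  [-4, 0, 0, 0, 0, 0, 6],
  [-5, 0, 0, 0, 0, 0, 6],
  [-3, -2, -3, 0, 0, 0, 6],
  [0, -3, -3, 0, 0, 0, 6],
  [0, -3, -3, 0, 0, 0, 6],
  [0, 0, 0, 0, 0, 0, 6],
  [0, 0, 0, 0, 0, 0, 6],
])

```text
time: 55.72
position: [0.6383, -0.0469, 0.2271]
tool_rot: [-0.472, 0.528, 0.468, 0.528]
ft_force: [0.0, 0.7, 0.4]
grip_width: 0.0597
```

Run:
```python
from pk import *
obs()
p,d,c=cam('wrist'); cv2.imwrite('pics/s_full.png',p); np.savez('pics/s.npz',d=d,K=c[0],k1=c[1],T=c[2])
O=np.array([.4618,.0132]);a=np.radians(-6.65);ex=np.array([np.cos(a),np.sin(a)]);ey=np.array([-ex[1],ex[0]])
print(proj([list(O+.09*ex+y*ey)+[.096] for y in (.05,-.05)],c).round(0))
pucks(p,c,.096,400)
q,d2,c2=cam('top'); cv2.imwrite('pics/s_top.png',q)
a1=cv2.resize(q[165:285,230:440],None,fx=3.6,fy=3.6,interpolation=cv2.INTER_CUBIC); cv2.imwrite('pics/s_crop.png',a1)
```

```text
t55.7 pos [ 0.6383 -0.0469  0.2271] jaw 83.3 xaxis [ 0.003 -0.003 -1.   ] F [0.  0.7 0.4] grip 0.0597 q [-0.25  0.54  1.39 -0.    1.21 -1.7 ]
[[422.  91.]
 [311.  91.]]
nocoupon [0.71186261 0.24326065] 31.64642906188965 88.23392641759756
centre [0.5571 0.0534] r 24.6 coupon [559.6  54.6  21.5  12. ] flat dir by edge -5.5 by coupon -6.2
centre [ 0.5463 -0.0444] r 24.0 coupon [548.  -44.8  20.7  12.8] flat dir by edge -6.1 by coupon -6.7
```

View pics/s_full.png

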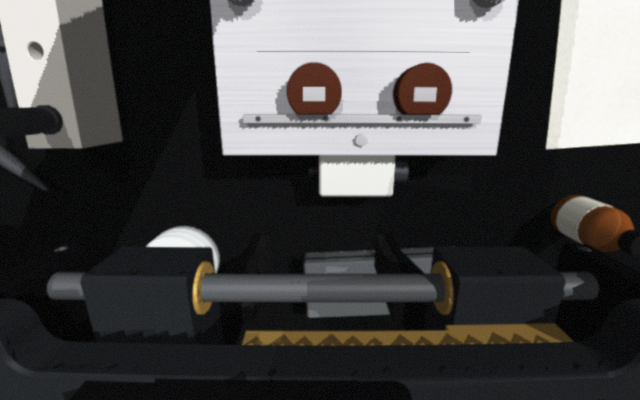

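Both pucks sit against the bar, with flat directions of −6.2° and −6.7° against the bar's −6.65°. The drift is in its block and the arm is clear. Handing in.

Run:
```python
from h import *
print(workorder.hand_in())
```

```text
the job is handed in; nothing more can be done
None
```

The job is handed in at about 56 s of robot time, done in the order asked; no verdict was reported.

**What I did**
- I pushed the drift fully home in hole b, where it met a hard stop at about 53 N at the expected height. That brought hole a into line in the close-up.
- I pushed the first bolt home in hole a (24 N stop, TCP at 81.0 mm against 81.5 mm expected).
- I pulled the drift, stood it back in its original block hole, and pushed the second bolt home in hole b (40 N stop at 81.3 mm).
- Only two pucks were on the bench, and one had been knocked aside before I picked it up. I set both against the bar, each pressed on at about 7 N.

**Last checks (wrist view)**
- **Pucks:** the flats point at −6.2° and −6.7°, against −6.65° for the plate. The centres are 90.0 and 90.6 mm from the hole line. The bar face measured 110 to 110.5 mm, so the flats sit within about 1 mm of it; any smaller gap cannot be seen.
- **Drift:** it is standing in its block, and the arm was clear of everything.

**Failed, odd or not checked**
- The two larger look-alike drifts stood on their tips at the start and toppled in the first seconds. The arm was not near them, and I left them where they lay.
- An early edge reading of one puck's flat disagreed with its coupon (−52° against −70°). A closer look settled it at about −70°.
- I saved a last top-camera picture but did not view it. I did not re-check the bolt heads from close up or verify that every bystander was undisturbed.

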